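Nip up a glued block in a turnbuckle cramp

ROBOT

A 6-joint arm with a two-finger parallel gripper is mounted at the origin on the work surface. World frame = base frame: x ahead of the robot, y to its left, z up, the work surface at z = 0. Lengths are in m, angles in rad, forces in N, time in s.
With the tool pointing down it reaches from about 0.275 to 0.85 m from the base axis. Payload 19 kg.
Tool frame: the origin (TCP) lies midway between the tips of the shut fingers; the grasp point (between the pads) lies 19 mm behind it; z points along the fingers, x is the direction in which the jaws open and shut, and the axes are right-handed (so a half turn about z gives the same grasp; the last joint's range is limited). The gripper opens to 85 mm and grips with 20 to 120 N. Pads are 22 mm wide; open, the fingers measure 114 mm over their backs; the gripper's body (76 mm by 85 mm) begins 54 mm behind the grasp point. The pads swing forward as they close: fully open they stand 13 mm farther back than shut.
Start: joints at [1, 0.15, 1.437, -0, 1.554, -0.134], TCP at [0.243, 0.521, 0.231] pointing down, gripper open.
Joint ranges: [-2.8, 2.8], [-0.68, 2.1], [0.12, 2.68], [-1.39, 4.53], [0.16, 2.79], [-2.81, 2.81]. Speed limits (rad/s): [1.89, 1.89, 2.22, 3.01, 3.01, 3.01].

INTERFACE

Orientations are given as a rotation vector (axis times angle).
In Python, from workcell import ctrl, eyes, job gives the robot as it stands.
- The arm moves only by the shell command python3 -m pendant 'ROWS' [FORCE]. ROWS is JSON, a list of rows, each a list of 7 numbers: the shift along the world's x, y, z normalised to -1 to 1, where 1 is 0.25 m, then the turn, a rotation vector about the world's x, y, z normalised to -1 to 1, where 1 is 0.5 rad, then the finger opening in mm, from 0 to 85.4. A call has 1 to 10 rows; each row shifts and turns the pose as measured when the row begins; what a row does not reach is not made up. A row lasts 1/10 s, in which the tool goes at most 50 mm and 8.59 degrees, less where a joint would pass 70% of its speed; a pose out of reach is approached as far as the arm can. A call with a number of a shift or a turn outside -1 to 1 is refused whole. A call with a gripper value outside its range is refused whole. The fingers move at their own pace and stop on an object; FORCE is the grip in N (left out, the last holds). Time passes only in rows, so rows that do not move let the fingers close. It gives the time, the measured TCP pose, the force and the opening at its end, in the units of the state.
- ctrl.get_state(): the state, without advancing time (a new reading comes with each control period).
- eyes.capture(name): name is "scene" or "top" or "wrist"; returns a dict with "color" (384x512x3 uint8, red, green, blue), "fx", "fy", "cx", "cy" (pixels), "pose" (4x4, takes a point from camera to world coordinates). Camera axes: x right, y down, z forward; pixel columns grow to the right and rows downward; lengths in m; the calibration is good to about 2 mm. A picture is of the moment at which its call begins. There is no depth.
- job.close_job(): hands the job in, once; it reports no verdict.
The state is a dict: "clock": time; "q": joint angles; "qd": joint speeds; "tau": joint torques, N m; "tool_pos": TCP position; "tcp_rot": TCP orientation; "force": force on the tool from outside, world axes, zero at the start; "wrist_torque": the same for the moment, N m; "finger_gap": finger opening in m.
Only numpy, scipy, OpenCV 4.12 (cv2) and the standard library are available. Lean on these libraries where they do the work, as an engineer would, in place of code of your own. Each camera call takes 0.05 s, during which the arm holds its last target.

TASK

Lay the glued pine block lengthwise on the rest between the two jaws of the turnbuckle cramp and let go of it. Then turn the spoked turnbuckle body, its top going away from the robot's side, so that both jaws draw in together until both of them grip the block firmly, and leave it gripped; stop as soon as the turning goes clearly stiff, for screwing on further crushes the glue joint. Leave the other things on the bench where they are.

Things in the scene. Friction and masses are not known exactly. Their poses are not given: they have to be found in the camera images.
- block_center (a point): centre of the work block: a plain pine block 40 mm (its x) by 96 mm (its y, long) by 36 mm high (its z), about 0.12 kg, with a thin dark glue line across the middle of its length; it lies flat on the bench to the left or right of the cramp
- rest (a point): centre of the top of the cramp's wooden rest (30 mm above the bench), where the middle of the block's underside belongs. x: across the rest towards the turnbuckle, away from the robot; y: the line the jaws move in; z up. Block's long side along y. Four flared corner lips (30 to 42 mm off along y, feet 22 mm off in x, 10 mm tall) guide it sideways; along y it can slide
- hub (a point): centre of the turnbuckle body on its axis (its y), 110 mm above the bench, 130 mm beyond the rest along x; fixed, axes as the rest's. The steel body has four 10 mm round spokes 90 degrees apart in the plane y = 0, ball ends 14 mm, reaching 63 mm from the axis; centre boss 38 mm across, collars 34 mm across, 76 mm long over all along y
- turnbuckle (a joint): angle of the body (rad), 0 to 9, at the start 0 to 0.9. Grows as its top goes to +x (away from the robot); draws BOTH jaws in 4 mm each per rad. At 0 the spokes point to +z, +x, -z, -x; at a the upright one leans a to +x. Free turning takes 0.10 N m (2 N at 45 mm), plus 0.008 N m per newton the jaws squeeze; stays where left
- jaw_l_face (a point): middle of the left (+y) jaw plate's face, 67 mm from the rest's middle at angle 0. A round 28 mm steel pad on a set screw stands out 6 to 12 mm from it towards the block: how much is not measured, so where the jaws meet the block must be felt
- jaw_r_face (a point): middle of the right (-y) jaw plate's face, 67 mm from the rest's middle at angle 0; its springy rubber pad (30 N per mm) stands out 6 mm. The jaws push the block along the rest until both bear on it. 10 to 40 N of squeeze is right, above 60 N crushes the glue joint; about 12 N stays once let go, which will do
- jaw_l: left jaw (+y), dark steel: an upright 26 x 16 mm, 128 mm high over the bench, on the turnbuckle's axis, and an arm 24 mm high along -x to a plate 44 x 36 mm beside the rest, centre 48 mm above the bench; origin on the bench below the hub at angle 0, moves to -y
- jaw_r: right jaw (-y), the mirror image of the left; origin on the bench below the hub at angle 0, moves to +y
- cramp: the cramp's dark wooden base, 225 mm (x) by 230 mm (y), 12 mm thick, fixed to the bench; origin on the bench right below the hub
- block: the same block, origin at the centre of its underside
- offcut: flat square pine offcut 60 x 60 x 22 mm; origin centre of underside; may lie on either side of the cramp (not the work block)
- glue: white glue bottle, 54 mm across, 150 mm tall, standing; origin centre of underside
- jar: glass jar with dark lid, 68 mm across, 85 mm tall; origin centre of underside
- mug: white mug 82 mm across, 92 mm tall; origin centre of underside
- hammer: hammer lying to the left of the cramp; origin under its middle
- driver: screwdriver lying beyond the cramp; origin under its middle

How it is judged:
On the way:
1. the block lies on the rest between the jaws, let go (x of block_center in the frame of rest between -0.007 and 0.007 m and z of block_center in the frame of rest between 0.014 and 0.0215 m and angle between the y axis of block_center and the y axis of rest, either way round below 0.09 rad and angle between block_center's own z axis and vertical below 0.06 rad and y of block_center in the frame of rest between -0.013 and 0.013 m and contact force between the fingers and block below 0.1 N), for 0.2 s.
At the end, for the whole second after the job is handed in: the block lies on the rest (within 7 mm across, 13 mm lengthwise, flat and in line within about 5 degrees), at rest, gripped by both jaws with more than 5 N each (x of block_center in the frame of rest between -0.007 and 0.007 m and z of block_center in the frame of rest between 0.014 and 0.0215 m and angle between the y axis of block_center and the y axis of rest, either way round below 0.09 rad and angle between block_center's own z axis and vertical below 0.06 rad and y of block_center in the frame of rest between -0.013 and 0.013 m and contact force between each of jaw_l, jaw_r and block above 5 N and linear speed of block below 0.01 m/s); the robot touches nothing.
It fails at once if the block is squeezed by a jaw with more than 60 N (contact force between any of jaw_l, jaw_r and block above 60 N).
It fails at once if a bystander is moved more than 30 mm (distance of any of offcut, glue, jar, mug, hammer, driver from where it was at the start of the episode above 0.03 m).
It also fails if it takes over 72 s, if anything falls off the work surface, if the arm or the gripper's body presses on something with over 40 N, if the wrist force passes 120 N, or if a joint passes its speed limit or range.

## Working session

There is one attempt and no reset: what is moved stays moved. The work goes in short steps, Python scripts to look and compute and a shell command to move; the robot and the scene stay as the last step left them, time stands still between calls to the robot, and variables do not carry over. Pictures are saved under pics/ and viewed, and the job is handed in when it is done.

```bash
ls; mkdir -p pics; python3 - <<'E'
from workcell import ctrl, eyes, job
import cv2
s=ctrl.get_state(); print(s)
for n in ["scene","top","wrist"]:
    c=eyes.capture(n); cv2.imwrite(f"pics/{n}0.png",c["color"][:,:,::-1]); print(n,c["fx"],c["cx"],c["cy"],c["pose"].round(4).tolist())
E
```

```text
pics
{'clock': 0.0, 'q': array([ 1.00003897e+00,  1.51007824e-01,  1.43800543e+00, -1.18446038e-05,
        1.55379784e+00, -1.34011232e-01]), 'qd': array([-1.21945181e-05, -4.11049736e-04,  1.17427763e-03,  1.94828441e-04,
        7.10357261e-04,  5.20696983e-05]), 'tau': array([-4.81993538e-05, -7.13037157e+01, -5.70871496e+01,  2.74197220e-05,
        8.81638087e-03,  3.34983838e-05]), 'tool_pos': array([0.24311971, 0.52081317, 0.23067577]), 'tcp_rot': array([ 2.64950067e+00,  1.68714788e+00, -1.72919053e-03]), 'force': array([-0.62825125, -0.1702865 ,  1.10339727]), 'wrist_torque': array([-0.066636  ,  0.06019311, -0.01152099]), 'finger_gap': 0.08538646845577615}
scene 353.94562865611243 256.3038381114567 199.36912353140988 [[-0.8458, 0.3733, -0.3813, 0.9758], [0.5336, 0.5885, -0.6074, 0.5606], [-0.0023, -0.7172, -0.6969, 0.7274], [0.0, 0.0, 0.0, 1.0]]
top 499.78812916930855 257.57598472531447 191.7094797004363 [[0.0146, -0.9826, 0.1853, 0.3013], [-0.9998, -0.0118, 0.016, -0.0157], [-0.0136, -0.1855, -0.9826, 1.6701], [0.0, 0.0, 0.0, 1.0]]
wrist 265.5442055920298 252.35114416393043 186.69965295341143 [[0.4244, 0.8699, 0.2513, 0.179], [0.9055, -0.407, -0.1203, 0.5516], [-0.0023, 0.2786, -0.9604, 0.3732], [0.0, 0.0, 0.0, 1.0]]
```

View pics/scene0.png

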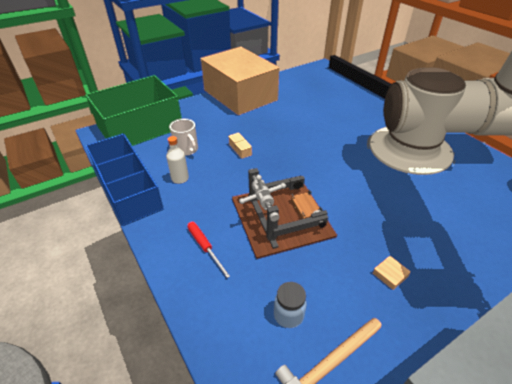

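View pics/top0.png

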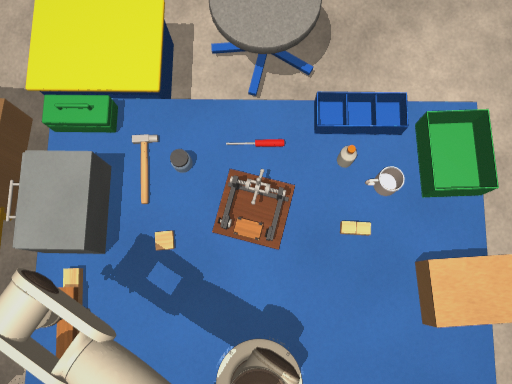

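View pics/wrist0.png

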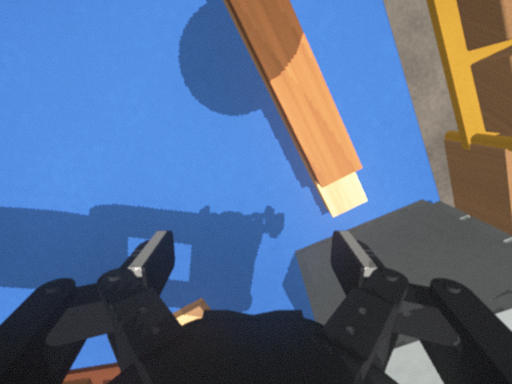

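The top view shows the work block, with its glue line, to the right at about (356,228). The cramp is at about (254,209) and turned slightly, and the offcut is at (164,240). Next I'll measure these from masks.

```bash
cat > h.py <<'E'
import numpy as np, cv2
from workcell import ctrl, eyes, job
def ray(c,u,v):
    R=c["pose"][:3,:3]; d=R@np.array([(u-c["cx"])/c["fx"],(v-c["cy"])/c["fy"],1.]); return c["pose"][:3,3],d
def onz(c,u,v,z):
    o,d=ray(c,u,v); return o+d*(z-o[2])/d[2]
def proj(c,p):
    q=c["pose"][:3,:3].T@(np.asarray(p)-c["pose"][:3,3]); return np.array([c["fx"]*q[0]/q[2]+c["cx"],c["fy"]*q[1]/q[2]+c["cy"]])
def two(c1,p1,c2,p2):
    o1,d1=ray(c1,*p1);o2,d2=ray(c2,*p2)
    A=np.stack([d1,-d2],1);s=np.linalg.lstsq(A,o2-o1,rcond=None)[0]
    a=o1+d1*s[0];b=o2+d2*s[1];return (a+b)/2,np.linalg.norm(a-b)
def save(n,im): cv2.imwrite(n,im[:,:,::-1])
E
python3 - <<'E'
from h import *
c=eyes.capture("top"); im=c["color"]
s=eyes.capture("scene")["color"]
save("pics/t1.png",cv2.resize(im[155:260,200:390],None,fx=4,fy=4,interpolation=cv2.INTER_CUBIC))
save("pics/s1.png",cv2.resize(s[120:270,220:350],None,fx=4,fy=4,interpolation=cv2.INTER_CUBIC))
hsv=cv2.cvtColor(im,cv2.COLOR_RGB2HSV)
nb=((hsv[...,0]<90)|(hsv[...,0]>140)|(hsv[...,1]<100)).astype(np.uint8)
for name,(x0,y0,x1,y1),z in [("block",(330,212,385,245),.036),("cramp",(205,160,305,255),.012)]:
    m=np.zeros_like(nb);m[y0:y1,x0:x1]=nb[y0:y1,x0:x1]
    if name=="block": m[(im[...,0]<150)&(im[...,1]<130)]=0
    k=max(cv2.findContours(m,0,2)[0],key=cv2.contourArea)
    r=cv2.minAreaRect(k); b=cv2.boxPoints(r)
    P=np.array([onz(c,u,v,z) for u,v in b]); print(name,r); print(P.round(4).tolist(),P.mean(0).round(4),[np.linalg.norm(P[i]-P[i-1]).round(4) for i in range(4)])
E
```

```text
block ((355.692626953125, 227.41830444335938), (29.380172729492188, 12.725170135498047), 3.5763344764709473)
[[0.4758, -0.2626, 0.036], [0.5177, -0.2658, 0.036], [0.5128, -0.3617, 0.036], [0.4711, -0.358, 0.036]] [ 0.4943 -0.312   0.036 ] [np.float64(0.0955), np.float64(0.042), np.float64(0.096), np.float64(0.0419)]
cramp ((254.28369140625, 205.02200317382812), (69.17127990722656, 74.10844421386719), 14.743562698364258)
[[0.4754, 0.1631, 0.012], [0.7218, 0.1064, 0.012], [0.6629, -0.1221, 0.012], [0.42, -0.0599, 0.012]] [0.57   0.0219 0.012 ] [np.float64(0.2298), np.float64(0.2529), np.float64(0.236), np.float64(0.2507)]
```

View pics/t1.png

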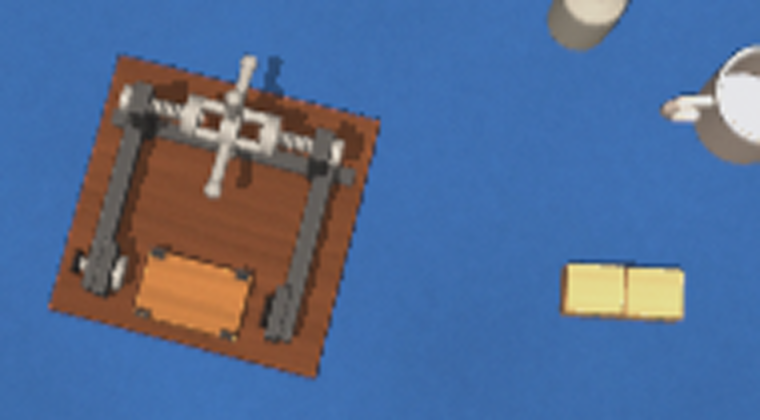

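View pics/s1.png

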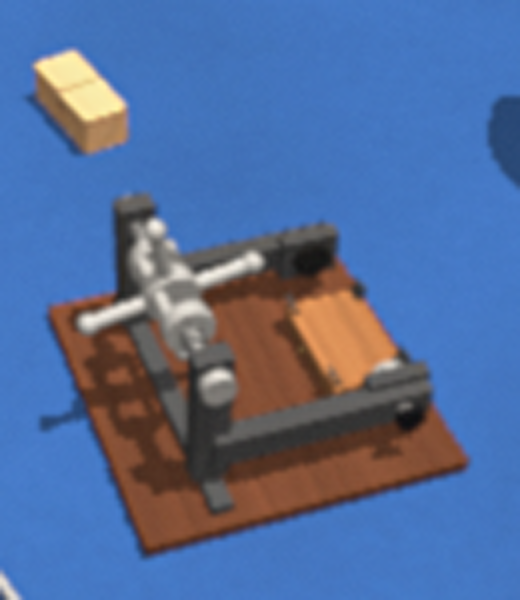

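```bash
python3 - <<'E'
from h import *
c=eyes.capture("top"); im=c["color"]; s=eyes.capture("scene")
T=lambda x,y:((x+.5)/4-.5+200,(y+.5)/4-.5+155)
S=lambda x,y:((x+.5)/4-.5+220,(y+.5)/4-.5+120)
B=np.array([onz(c,*T(*p),.012) for p in [(120,55),(380,120),(317,378),(50,308)]])
print(B.round(4),[np.linalg.norm(B[i]-B[i-1]).round(4) for i in range(4)])
a=(B[0]-B[3]+B[1]-B[2]); b=(B[0]-B[1]+B[3]-B[2])
print("yaw",np.degrees(np.arctan2(a[1],a[0])),np.degrees(np.arctan2(-b[0],b[1])))
# rest by colour
hsv=cv2.cvtColor(im,cv2.COLOR_RGB2HSV)
m=((hsv[...,2]>165)&(hsv[...,0]<20)&(hsv[...,1]>110)).astype(np.uint8); 
w=np.zeros_like(m); w[210:245,225:270]=m[210:245,225:270]
k=max(cv2.findContours(w,0,2)[0],key=cv2.contourArea); r=cv2.minAreaRect(k);bp=cv2.boxPoints(r);print(r)
P=np.array([onz(c,u,v,.03) for u,v in bp]); print("rest",P.round(4).tolist(),P.mean(0),[np.linalg.norm(P[i]-P[i-1]).round(4) for i in range(4)])
for n,p,q in [("far",(250,62),(88,322)),("near",(212,190),(255,262)),("top",(237,97),(153,229)),("hub",(232,127),(172,292))]:
    X,e=two(c,T(*p),s,S(*q)); print(n,X.round(4),e.round(4))
E
```

```text
[[ 0.6938  0.1079  0.012 ]
 [ 0.6398 -0.1136  0.012 ]
 [ 0.4218 -0.0618  0.012 ]
 [ 0.4769  0.1608  0.012 ]] [np.float64(0.2233), np.float64(0.2279), np.float64(0.2241), np.float64(0.2293)]
yaw -13.53885952007857 -13.787524548989662
((247.61764526367188, 228.0294189453125), (25.951313018798828, 16.24988555908203), 14.03624439239502)
rest [[0.4721, 0.0898, 0.03], [0.5246, 0.078, 0.03], [0.5047, -0.0056, 0.03], [0.4525, 0.0066, 0.03]] [0.48845599 0.04218276 0.03      ] [np.float64(0.0854), np.float64(0.0538), np.float64(0.0859), np.float64(0.0536)]
far [ 0.6671 -0.0031  0.1017] 0.0021
near [0.559  0.0253 0.1222] 0.0019
top [0.6243 0.0061 0.1661] 0.0021
hub [0.6121 0.0103 0.1107] 0.0014
```

```bash
cat >> h.py <<'E'
from scipy.spatial.transform import Rotation as Ro
YR=np.radians(-13.65); EX=np.array([np.cos(YR),np.sin(YR),0]); EY=np.array([-np.sin(YR),np.cos(YR),0])
REST=np.array([.4865,.0418,.03]); HUB=np.array([.613,.0105,.110])
def st():
    s=ctrl.get_state(); R=Ro.from_rotvec(s["tcp_rot"]).as_matrix()
    yaw=np.degrees(np.arctan2(R[1,0],R[0,0]))
    print("t",round(s["clock"],2),"p",s["tool_pos"].round(4),"xyaw",yaw.round(2),"zax",R[:,2].round(3),"F",s["force"].round(2),"gap",round(s["finger_gap"],4),"q1,6",s["q"][[0,5]].round(2))
    d=s["tool_pos"]-HUB; d2=s["tool_pos"]-REST
    print(" rel hub",(d@EX).round(4),(d@EY).round(4),d[2].round(4)," rel rest",(d2@EX).round(4),(d2@EY).round(4),d2[2].round(4))
    return s,R
def go(target,yaw=None):
    s,R=st(); d=np.asarray(target)-s["tool_pos"]; print(" shift/0.25:",(d/.25).round(3))
    if yaw is not None:
        a=np.radians(yaw); x=np.array([np.cos(a),np.sin(a),0]); Rt=np.stack([x,np.cross([0,0,-1],x),[0,0,-1]],1)
        print(" turn/0.5:",(Ro.from_matrix(Rt@R.T).as_rotvec()/.5).round(3))
E
python3 -c "
from h import *
go([.494,-.312,.2],0)"
```

```text
t 0.35 p [0.2432 0.521  0.2312] xyaw 64.97 zax [-0. -0. -1.] F [ 0.54 -0.52 -0.72] gap 0.0854 q1,6 [ 1.   -0.13]
 rel hub -0.4798 0.4088 0.1212  rel rest -0.3495 0.4082 0.2012
 shift/0.25: [ 1.003 -3.332 -0.125]
 turn/0.5: [ 0.000e+00 -1.000e-03 -2.268e+00]
```

```bash
python3 -m pendant '[[0.06,-0.18,0,0,0,-0.237,85],[0.06,-0.18,0,0,0,-0.237,85],[0.06,-0.18,0,0,0,-0.237,85],[0.06,-0.18,0,0,0,-0.237,85],[0.06,-0.18,0,0,0,-0.237,85],[0.06,-0.18,0,0,0,-0.237,85],[0.06,-0.18,0,0,0,-0.237,85],[0.06,-0.18,0,0,0,-0.237,85],[0.06,-0.18,0,0,0,-0.237,85],[0.06,-0.18,0,0,0,-0.237,85]]'; python3 -c "
from h import *
go([.494,-.312,.15],-2.9)"
```

```text
clock: 1.35
tool_pos: [0.3923, 0.0582, 0.2304]
tcp_rot: [-3.138, 0.136, -0.004]
force: [1.1, 0.6, -0.4]
finger_gap: 0.0851
t 1.35 p [0.3923 0.0582 0.2304] xyaw -4.96 zax [ 0.003  0.001 -1.   ] F [ 1.05  0.62 -0.39] gap 0.0851 q1,6 [-0.05  0.04]
 rel hub -0.2258 -0.0057 0.1204  rel rest -0.0955 -0.0063 0.2004
 shift/0.25: [ 0.407 -1.481 -0.321]
 turn/0.5: [-0.001  0.006  0.072]
```

```bash
python3 -c "
from h import *
c=eyes.capture('wrist'); save('pics/w1.png',c['color']); np.save('w1.npy',c,allow_pickle=True)"; python3 -m pendant '[[0.05,-0.185,-0.04,0,0,0.01,85],[0.05,-0.185,-0.04,0,0,0.01,85],[0.05,-0.185,-0.04,0,0,0.01,85],[0.05,-0.185,-0.04,0,0,0.01,85],[0.05,-0.185,-0.04,0,0,0.01,85],[0.05,-0.185,-0.04,0,0,0.01,85],[0.05,-0.185,-0.04,0,0,0.01,85],[0.05,-0.185,-0.04,0,0,0,85],[0,0,0,0,0,0,85]]'; python3 -c "
from h import *
c=eyes.capture('wrist'); save('pics/w2.png',c['color']); np.save('w2.npy',c,allow_pickle=True)
go([.494,-.312,.15],-2.9)"
```

```text
clock: 2.3
tool_pos: [0.492, -0.3245, 0.1494]
tcp_rot: [3.138, -0.107, 0.012]
force: [0.4, 0.0, -0.8]
finger_gap: 0.0852
t 2.35 p [ 0.4918 -0.3225  0.1501] xyaw -3.88 zax [ 0.008 -0.001 -1.   ] F [-0.32  1.23 -0.36] gap 0.0851 q1,6 [-0.71 -0.65]
 rel hub -0.0392 -0.3522 0.0401  rel rest 0.0911 -0.3527 0.1201
 shift/0.25: [ 0.009  0.042 -0.001]
 turn/0.5: [0.002 0.016 0.034]
```

View pics/w1.png

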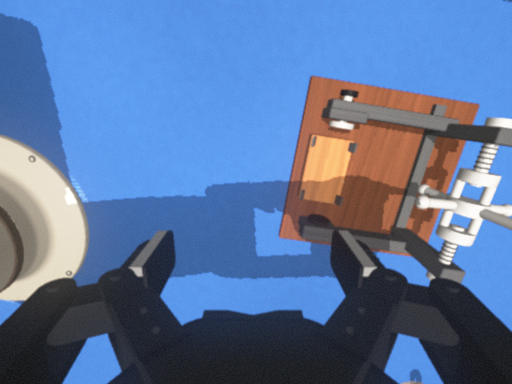

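View pics/w2.png

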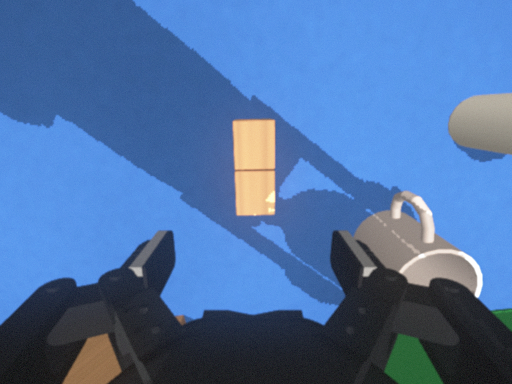

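The w1 view shows the rest at about (328,168). The w2 view shows the block centred at (254,168) between the fingers, with the mug off to the right.

```bash
python3 - <<'E'
from h import *
def rect(f,win,z,vmin):
    c=np.load(f,allow_pickle=True).item(); im=c["color"]; h=cv2.cvtColor(im,cv2.COLOR_RGB2HSV)
    m=((h[...,0]<22)&(h[...,1]>60)&(h[...,2]>vmin)).astype(np.uint8); w=np.zeros_like(m); x0,y0,x1,y1=win; w[y0:y1,x0:x1]=m[y0:y1,x0:x1]
    w=cv2.morphologyEx(w,cv2.MORPH_CLOSE,np.ones((7,7)))
    k=max(cv2.findContours(w,0,2)[0],key=cv2.contourArea); r=cv2.minAreaRect(k); P=np.array([onz(c,*p,z) for p in cv2.boxPoints(r)])
    print(f,r,P.round(4).tolist(),P.mean(0).round(4),[np.linalg.norm(P[i]-P[i-1]).round(4) for i in range(4)]); 
    d=P[1]-P[0] if np.linalg.norm(P[1]-P[0])>np.linalg.norm(P[2]-P[1]) else P[2]-P[1]; print("long yaw from +y",np.degrees(np.arctan2(-d[0],d[1]))); return c
rect("w2.npy",(225,110,285,225),.036,90)
c=rect("w1.npy",(295,130,360,215),.03,140)
print("hub proj",proj(c,HUB),"rest",proj(c,REST))
c=np.load("w2.npy",allow_pickle=True).item()
print("mug handle",onz(c,400,195,.07))
E
```

```text
w2.npy ((253.5, 166.5), (95.0, 41.0), 90.0) [[0.4788, -0.2608, 0.036], [0.517, -0.2635, 0.036], [0.5125, -0.3588, 0.036], [0.4702, -0.3557, 0.036]] [ 0.4946 -0.3097  0.036 ] [np.float64(0.0953), np.float64(0.0383), np.float64(0.0954), np.float64(0.0424)]
long yaw from +y 177.3125518901663
w1.npy ((327.0, 166.5), (73.0, 64.0), 90.0) [[0.4502, 0.0997, 0.03], [0.531, 0.0925, 0.03], [0.5334, -0.0061, 0.03], [0.446, 0.0017, 0.03]] [0.4902 0.0469 0.03  ] [np.float64(0.0981), np.float64(0.0811), np.float64(0.0987), np.float64(0.0877)]
long yaw from +y -178.6402090013944
hub proj [464.49656223 207.54706144] rest [324.27949439 171.96425546]
mug handle [ 0.62199817 -0.33479157  0.07      ]
```

```bash
python3 -m pendant '[[0.011,0.046,-0.15,0.002,0.016,0.035,85],[0,0,-0.15,0,0,0,85],[0,0,-0.14,0,0,0,85],[0,0,-0.06,0,0,0,85],[0,0,0,0,0,0,85]]'; python3 -c "
from h import *
go([.4944,-.311,.008],-2.8)"
```

```text
clock: 2.85
tool_pos: [0.4949, -0.3069, 0.0239]
tcp_rot: [3.139, -0.075, 0.005]
force: [-0.4, -0.7, -0.4]
finger_gap: 0.0847
t 2.85 p [ 0.4949 -0.3069  0.0239] xyaw -2.73 zax [ 0.003 -0.002 -1.   ] F [-0.36 -0.71 -0.36] gap 0.0847 q1,6 [-0.69 -0.64]
 rel hub -0.0399 -0.3363 -0.0861  rel rest 0.0904 -0.3369 -0.0061
 shift/0.25: [-0.002 -0.016 -0.063]
 turn/0.5: [ 0.004  0.006 -0.002]
```

```bash
python3 -m pendant '[[-0.002,-0.016,-0.06,0.004,0.006,0,85],[0,0,-0.003,0,0,0,85],[0,0,0,0,0,0,30],[0,0,0,0,0,0,30],[0,0,0,0,0,0,30],[0,0,0,0,0,0,30],[0,0,0,0,0,0,30],[0,0,0,0,0,0,30]]' 50; python3 -c "
from h import *
st()
c=eyes.capture('wrist'); save('pics/w3.png',c['color'])"
```

```text
clock: 3.65
tool_pos: [0.4963, -0.3114, 0.0122]
tcp_rot: [3.137, -0.073, 0.008]
force: [0.7, 0.2, -1.2]
finger_gap: 0.0393
t 3.65 p [ 0.4963 -0.3114  0.0122] xyaw -2.66 zax [ 0.005 -0.004 -1.   ] F [ 0.66  0.21 -1.21] gap 0.0393 q1,6 [-0.69 -0.65]
 rel hub -0.0374 -0.3403 -0.0978  rel rest 0.0929 -0.3409 -0.0178
```

View pics/w3.png

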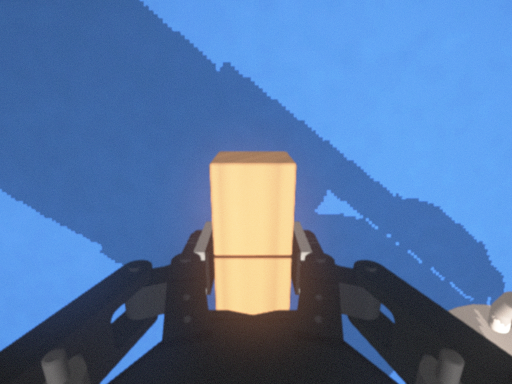

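```bash
python3 -c "
from h import *
c=eyes.capture('wrist'); 
for v in (153,162,256): print(onz(c,253,v,.036).round(4))
print(proj(c,ctrl.get_state()['tool_pos']+[0,0,.019]))"; python3 -m pendant '[[0,0,0.15,0,0,0,30],[0,0,0.2,0,0,0,30],[0,0,0.2,0,0,0,30],[0,0,0.2,0,0,0,30],[0,0,0.15,0,0,0,30],[0,0,0.0,0,0,0,30]]' 50; python3 -c "
from h import *
go([.36,.05,.22],-13.65)"
```

```text
[ 0.4988 -0.2586  0.036 ]
[ 0.4986 -0.2627  0.036 ]
[ 0.4963 -0.3107  0.036 ]
[252.96772905 252.03579315]
clock: 4.35
tool_pos: [0.4933, -0.309, 0.2429]
tcp_rot: [3.14, -0.073, 0.001]
force: [-0.2, -0.9, -0.8]
finger_gap: 0.039
t 4.35 p [ 0.4933 -0.309   0.2429] xyaw -2.67 zax [ 0.001 -0.001 -1.   ] F [-0.2  -0.92 -0.76] gap 0.039 q1,6 [-0.69 -0.65]
 rel hub -0.041 -0.3387 0.1329  rel rest 0.0893 -0.3393 0.2129
 shift/0.25: [-0.533  1.436 -0.092]
 turn/0.5: [ 0.001  0.002 -0.383]
```

```bash
python3 -m pendant '[[-0.065,0.18,0,0,0,-0.05,30],[-0.065,0.18,0,0,0,-0.05,30],[-0.065,0.18,0,0,0,-0.05,30],[-0.065,0.18,0,0,0,-0.05,30],[-0.065,0.18,0,0,0,-0.05,30],[-0.065,0.18,0,0,0,-0.05,30],[-0.065,0.18,0,0,0,-0.05,30],[-0.06,0.16,0,0,0,-0.03,30],[0,0,0,0,0,0,30],[0,0,0,0,0,0,30]]'; python3 -c "
from h import *
go([.4865,.0418,.12],-13.65)
c=eyes.capture('wrist'); save('pics/w4.png',cv2.resize(c['color'],None,fx=1.5,fy=1.5)); np.save('w4.npy',c,allow_pickle=True)"
```

```text
clock: 5.35
tool_pos: [0.3546, 0.0575, 0.2342]
tcp_rot: [-3.115, 0.385, 0.008]
force: [0.4, -0.4, -1.9]
finger_gap: 0.0393
t 5.35 p [0.3546 0.0575 0.2342] xyaw -14.07 zax [-0.005  0.003 -1.   ] F [ 0.4  -0.37 -1.92] gap 0.0393 q1,6 [-0.06  0.19]
 rel hub -0.2622 -0.0153 0.1242  rel rest -0.1319 -0.0159 0.2042
 shift/0.25: [ 0.528 -0.063 -0.457]
 turn/0.5: [-0.006 -0.009  0.015]
```

View pics/w4.png

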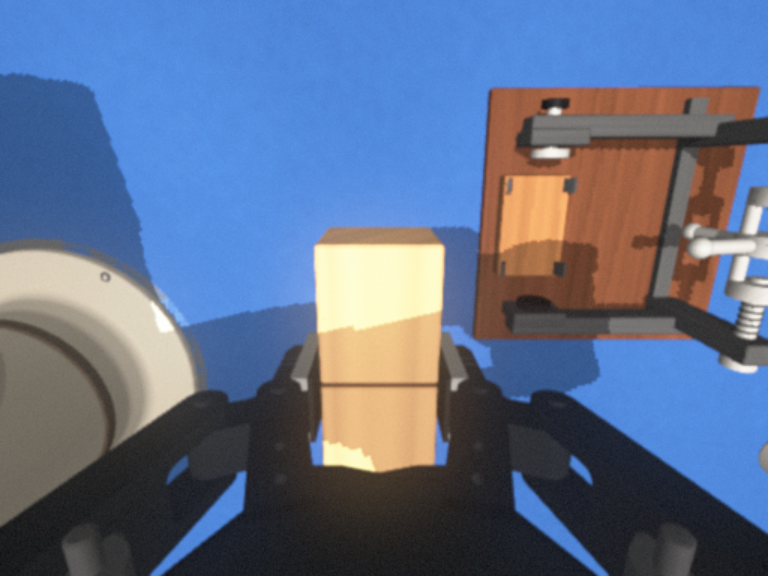

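```bash
python3 - <<'E'
from h import *
c=np.load("w4.npy",allow_pickle=True).item()
for lab,pts,z in [("rest",[(502,176),(571,176),(564,276),(499,274)],.03),("base",[(491,88),(758,88),(476,338)],.012),("lips",[(508,185),(570,185),(559,268),(502,268)],.035)]:
    P=np.array([onz(c,x/1.5,y/1.5,z) for x,y in pts]); print(lab,P.round(4).tolist(),P.mean(0).round(4))
    for p in P: print("   rel",((p-REST)@EX).round(4),((p-REST)@EY).round(4))
print(proj(c,REST)*1.5, proj(c,HUB)*1.5)
E
```

```text
rest [[0.4689, 0.0927, 0.03], [0.5251, 0.0785, 0.03], [0.509, -0.0074, 0.03], [0.4526, 0.0087, 0.03]] [0.4889 0.0431 0.03  ]
   rel -0.0291 0.0453
   rel 0.0288 0.0448
   rel 0.0334 -0.0425
   rel -0.0252 -0.0402
base [[0.4765, 0.1636, 0.012], [0.6916, 0.1091, 0.012], [0.4238, -0.0572, 0.012]] [0.5306 0.0719 0.012 ]
   rel -0.0384 0.116
   rel 0.1834 0.1138
   rel -0.0375 -0.111
lips [[0.4712, 0.0847, 0.035], [0.5212, 0.0721, 0.035], [0.5036, 0.003, 0.035], [0.4549, 0.0152, 0.035]] [0.4877 0.0437 0.035 ]
   rel -0.025 0.0381
   rel 0.0266 0.0377
   rel 0.0258 -0.0337
   rel -0.0244 -0.0333
[531.38945142 229.33405002] [767.27047696 247.08020406]
```

```bash
sed -i 's/^REST=.*/REST=np.array([.488,.0425,.03]); HUB=np.array([.6138,.0115,.110])/' h.py; python3 -m pendant '[[0.132,-0.018,-0.08,-0.006,-0.009,0.015,30],[0.132,-0.018,-0.08,0,0,0,30],[0.132,-0.018,-0.1,0,0,0,30],[0.132,-0.018,-0.1,0,0,0,30],[0,0,0,0,0,0,30],[0,0,0,0,0,0,30]]'; python3 -c "
from h import *
go(REST+EY*(-.003)+[0,0,.022],-13.65)"
```

```text
clock: 6.0
tool_pos: [0.4931, 0.0312, 0.1375]
tcp_rot: [3.117, -0.388, -0.003]
force: [-0.3, 0.4, -1.6]
finger_gap: 0.0391
t 6.0 p [0.4931 0.0312 0.1375] xyaw -14.18 zax [-0.002 -0.    -1.   ] F [-0.3   0.37 -1.65] gap 0.0391 q1,6 [-0.09  0.15]
 rel hub -0.1219 -0.0093 0.0275  rel rest 0.0076 -0.0097 0.1075
 shift/0.25: [-0.023  0.033 -0.342]
 turn/0.5: [ 0.    -0.004  0.018]
```

```bash
python3 -m pendant '[[-0.023,0.033,-0.12,0,-0.004,0.018,30],[0,0,-0.1,0,0,0,30],[0,0,0,0,0,0,30],[0,0,0,0,0,0,30]]'; python3 -c "
from h import *
go(REST+EY*(-.003)+[0,0,.022],-13.65)
c=eyes.capture('wrist'); save('pics/w5.png',cv2.resize(c['color'],None,fx=1.5,fy=1.5)); np.save('w5.npy',c,allow_pickle=True)
c=eyes.capture('scene'); save('pics/s5.png',cv2.resize(c['color'][120:270,220:390],None,fx=4,fy=4,interpolation=2))"
```

```text
clock: 6.4
tool_pos: [0.4872, 0.0367, 0.0834]
tcp_rot: [3.118, -0.38, 0.004]
force: [0.4, -0.6, -1.6]
finger_gap: 0.039
t 6.4 p [0.4872 0.0367 0.0834] xyaw -13.89 zax [ 0.003 -0.001 -1.   ] F [ 0.4  -0.58 -1.61] gap 0.039 q1,6 [-0.08  0.16]
 rel hub -0.129 -0.0054 -0.0266  rel rest 0.0006 -0.0059 0.0534
 shift/0.25: [ 0.     0.012 -0.126]
 turn/0.5: [0.001 0.005 0.008]
```

View pics/w5.png

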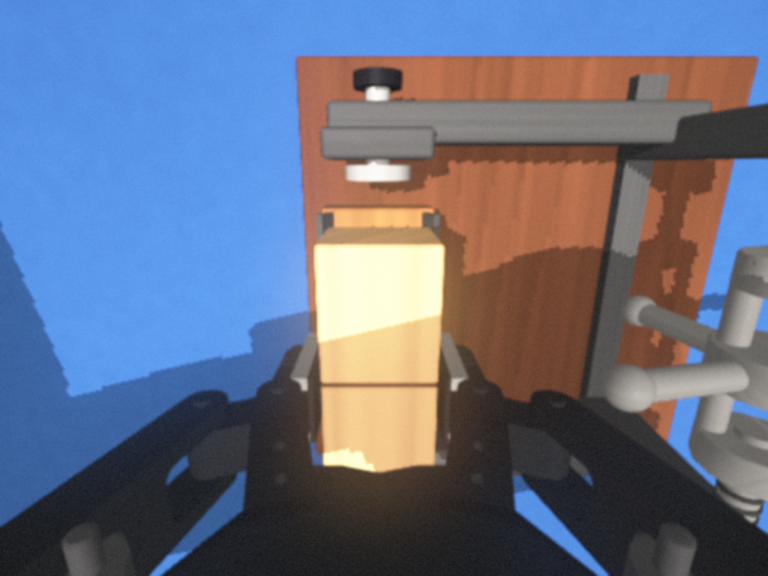

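View pics/s5.png

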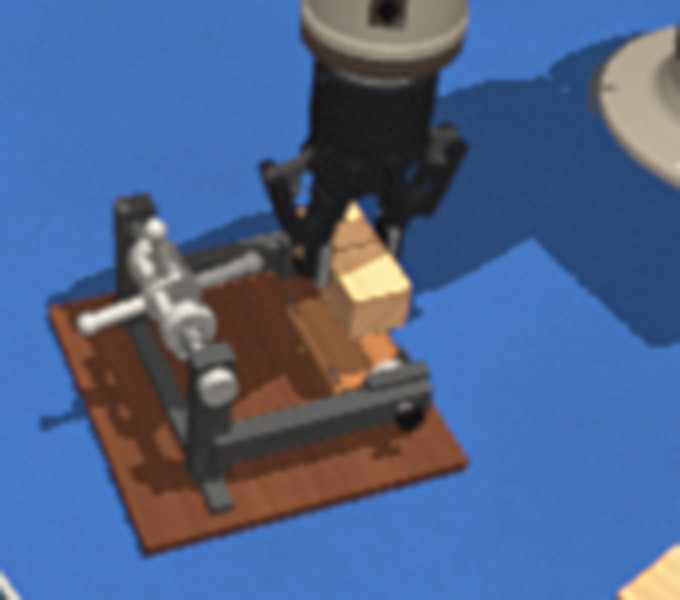

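The wrist view shows the far lips at (325,220) and (431,220), centred on the block at x=379. The block is aligned, so I'm lowering it.

```bash
python3 -m pendant '[[0,0.012,-0.06,0.001,0.005,0.008,30],[0,0,-0.045,0,0,0,30],[0,0,0,0,0,0,30],[0,0,0,0,0,0,30]]'; python3 -c "
from h import *
go(REST+EY*(-.003)+[0,0,.0122],-13.65)"
```

```text
clock: 6.9
tool_pos: [0.4885, 0.0398, 0.0575]
tcp_rot: [-3.119, 0.373, -0.007]
force: [-0.7, 0.3, -0.9]
finger_gap: 0.0391
t 6.9 p [0.4885 0.0398 0.0575] xyaw -13.64 zax [ 0.004 -0.    -1.   ] F [-0.68  0.27 -0.86] gap 0.0391 q1,6 [-0.08  0.16]
 rel hub -0.1285 -0.002 -0.0525  rel rest 0.0011 -0.0025 0.0275
 shift/0.25: [-0.005 -0.001 -0.061]
 turn/0.5: [ 0.001  0.008 -0.   ]
```

```bash
python3 -m pendant '[[-0.004,0,-0.04,0.001,0.008,0,30],[0,0,-0.02,0,0,0,30],[0,0,0,0,0,0,30],[0,0,0,0,0,0,30]]'; python3 -c "
from h import *
go(REST+EY*(-.003)+[0,0,.0122],-13.65)"
```

```text
clock: 7.3
tool_pos: [0.4878, 0.0398, 0.0416]
tcp_rot: [-3.119, 0.373, -0.001]
force: [-1.6, 1.5, 2.3]
finger_gap: 0.039
t 7.3 p [0.4878 0.0398 0.0416] xyaw -13.63 zax [ 0.001  0.    -1.   ] F [-1.6   1.48  2.33] gap 0.039 q1,6 [-0.08  0.16]
 rel hub -0.1291 -0.0022 -0.0684  rel rest 0.0004 -0.0026 0.0116
 shift/0.25: [-0.002 -0.001  0.002]
 turn/0.5: [-0.     0.001 -0.001]
```

```bash
python3 -m pendant '[[0,0,0,0,0,0,44],[0,0,0,0,0,0,50],[0,0,0,0,0,0,58],[0,0,0,0,0,0,58],[0,0,0,0,0,0,58],[0,0,0,0,0,0,58]]'; python3 -c "
from h import *
st()
c=eyes.capture('wrist'); save('pics/w6.png',cv2.resize(c['color'],None,fx=1.5,fy=1.5)); np.save('w6.npy',c,allow_pickle=True)"
```

```text
clock: 7.9
tool_pos: [0.4881, 0.0398, 0.0423]
tcp_rot: [-3.119, 0.373, -0.003]
force: [0.4, 0.1, 0.3]
finger_gap: 0.058
t 7.9 p [0.4881 0.0398 0.0423] xyaw -13.63 zax [ 0.002 -0.    -1.   ] F [0.38 0.06 0.28] gap 0.058 q1,6 [-0.08  0.16]
 rel hub -0.1288 -0.0022 -0.0677  rel rest 0.0008 -0.0026 0.0123
```

View pics/w6.png

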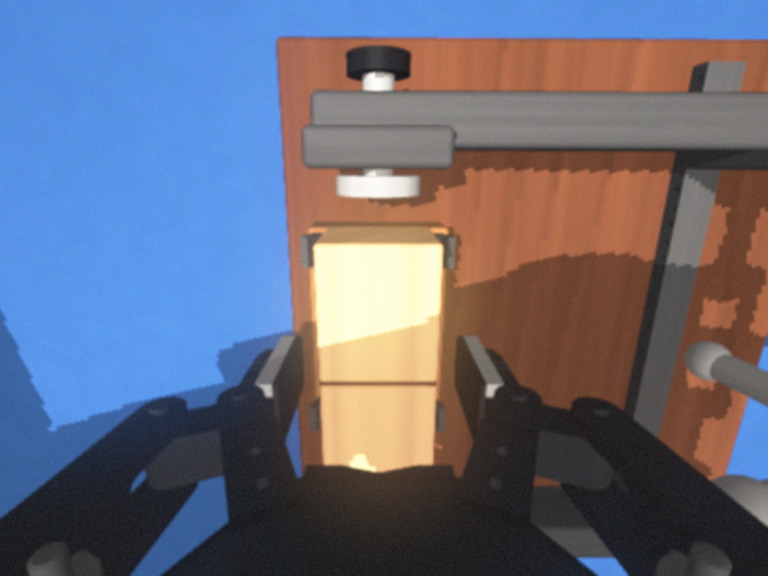

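The block lies between all four lips, with the fingers clear of it. I'll lift, shut the fingers and move over to the turnbuckle.

```bash
python3 -m pendant '[[0,0,0.1,0,0,0,58],[0,0,0.2,0,0,0,58],[0,0,0.2,0,0,0,58],[0,0,0.2,0,0,0,0],[0,0,0.0,0,0,0,0],[0,0,0,0,0,0,0],[0,0,0,0,0,0,0]]' 60; python3 -c "
from h import *
c=eyes.capture('scene'); save('pics/s6.png',cv2.resize(c['color'][120:270,220:390],None,fx=4,fy=4,interpolation=2))
c=eyes.capture('wrist'); save('pics/w7.png',c['color'])
go(HUB+EX*(-.045)+[0,0,.075],-13.65)"
```

```text
clock: 8.65
tool_pos: [0.4855, 0.0399, 0.2219]
tcp_rot: [-3.119, 0.373, 0.001]
force: [-0.2, 0.5, -0.6]
finger_gap: 0.0004
t 8.75 p [0.4851 0.0399 0.2211] xyaw -13.64 zax [-0.003  0.    -1.   ] F [-0.44  0.1   0.61] gap -0.0002 q1,6 [-0.08  0.16]
 rel hub -0.1317 -0.0027 0.1111  rel rest -0.0022 -0.0032 0.1911
 shift/0.25: [ 0.34  -0.071 -0.144]
 turn/0.5: [-0.001 -0.005 -0.   ]
```

View pics/s6.png

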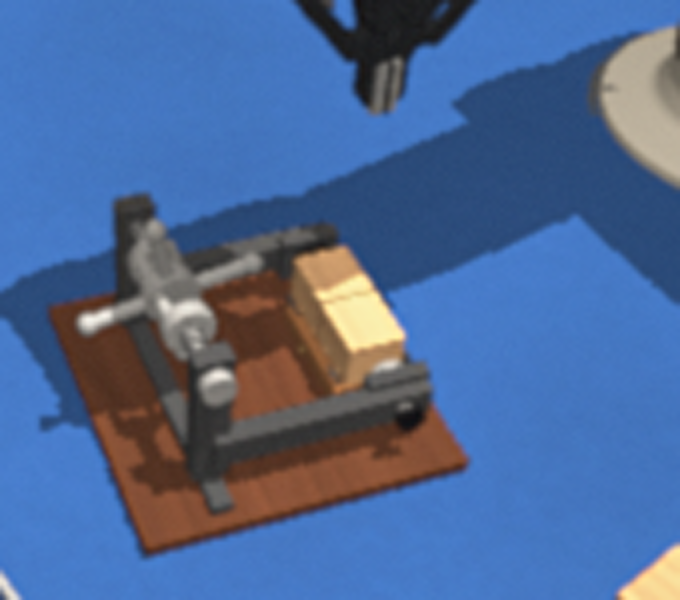

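View pics/w7.png

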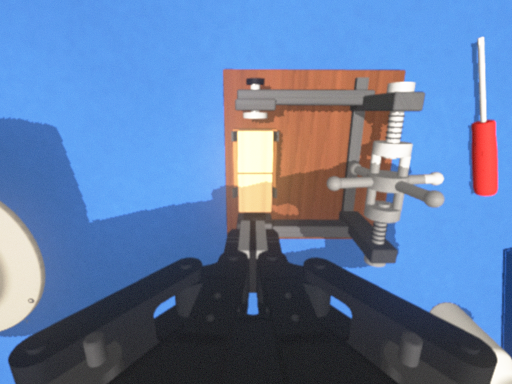

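```bash
python3 -m pendant '[[0.15,-0.03,0,-0.001,-0.005,0,0],[0.15,-0.03,-0.05,0,0,0,0],[0.05,-0.01,-0.1,0,0,0,0],[0,0,0,0,0,0,0],[0,0,0,0,0,0,0]]' 60; python3 -c "
from h import *
c=eyes.capture('wrist'); save('pics/w8.png',cv2.resize(c['color'],None,fx=1.5,fy=1.5))
go(HUB+EX*(-.04)+[0,0,.038],-13.65); print(proj(c,HUB)*1.5,proj(c,HUB+EX*.011+[0,0,.055])*1.5)"
```

```text
clock: 9.25
tool_pos: [0.5736, 0.0221, 0.178]
tcp_rot: [3.119, -0.373, -0.011]
force: [-0.2, 0.7, 1.5]
finger_gap: -0.0001
t 9.3 p [0.5733 0.0222 0.1779] xyaw -13.62 zax [-0.007  0.    -1.   ] F [-0.57  0.53 -1.26] gap -0.0002 q1,6 [-0.1   0.14]
 rel hub -0.0419 0.0008 0.0679  rel rest 0.0877 0.0004 0.1479
 shift/0.25: [ 0.007 -0.005 -0.12 ]
 turn/0.5: [-0.001 -0.014 -0.001]
[454.73822526 298.78209446] [503.51281381 341.13429822]
```

View pics/w8.png

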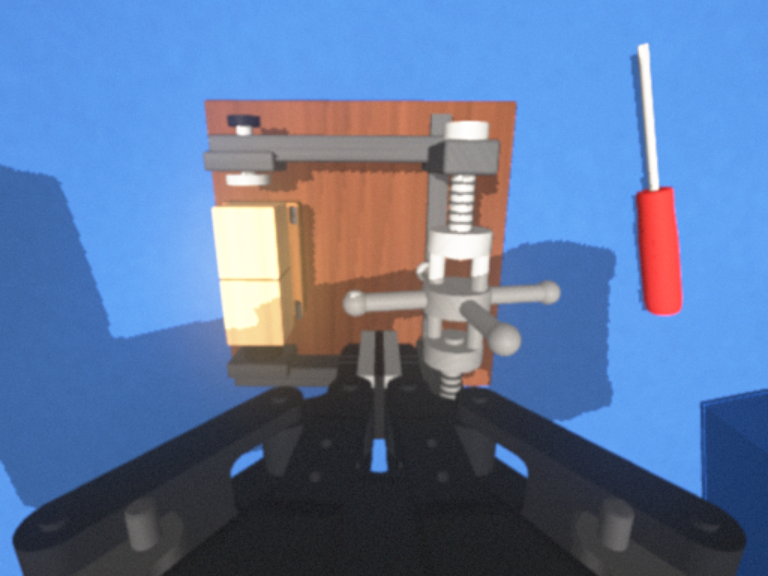

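```bash
python3 -m pendant '[[0.01,-0.005,-0.11,-0.001,-0.014,0,0],[0.03,-0.007,-0.02,0,0,0,0],[0,0,0,0,0,0,0],[0,0,0,0,0,0,0]]' 60; python3 -c "
from h import *
go(HUB+EX*(-.01)+[0,0,.038],-13.65)"
python3 -m pendant '[[0.04,-0.01,0,0,0,0,0],[0.04,-0.01,0,0,0,0,0],[0,0,0,0,0,0,0]]'; python3 -c "
from h import *
go(HUB+EX*(-.01)+[0,0,.038],-13.65)"
```

```text
clock: 9.7
tool_pos: [0.5832, 0.0196, 0.1496]
tcp_rot: [-3.119, 0.371, -0.007]
force: [0.2, 0.3, -0.6]
finger_gap: 0.0002
t 9.7 p [0.5832 0.0196 0.1496] xyaw -13.58 zax [ 0.004 -0.    -1.   ] F [ 0.2   0.26 -0.6 ] gap 0.0002 q1,6 [-0.1   0.14]
 rel hub -0.0317 0.0007 0.0396  rel rest 0.0979 0.0002 0.1196
 shift/0.25: [ 0.084 -0.023 -0.006]
 turn/0.5: [ 0.001  0.008 -0.002]
clock: 10.0
tool_pos: [0.6056, 0.0143, 0.1527]
tcp_rot: [-3.119, 0.371, -0.012]
force: [-0.3, 0.2, -0.6]
finger_gap: -0.0001
t 10.0 p [0.6056 0.0143 0.1527] xyaw -13.57 zax [ 0.008 -0.001 -1.   ] F [-0.34  0.18 -0.56] gap -0.0001 q1,6 [-0.1   0.13]
 rel hub -0.0087 0.0008 0.0427  rel rest 0.1209 0.0003 0.1227
 shift/0.25: [-0.006 -0.002 -0.019]
 turn/0.5: [ 0.001  0.016 -0.003]
```

```bash

python3 -m pendant '[[0.028,-0.007,0,0,0.016,0,0],[0.028,-0.007,0,0,0,0,0],[0.024,-0.006,-0.012,0,0,0,0],[0.024,-0.006,-0.012,0,0,0,0],[0,0,0,0,0,0,0]]'; python3 -c "
from h import *
go(HUB+EX*(.018)+[0,0,.0376],-13.65)
c=eyes.capture('wrist'); save('pics/w9.png',cv2.resize(c['color'],None,fx=1.5,fy=1.5))"
```

```text
clock: 10.5
tool_pos: [0.6338, 0.0072, 0.1458]
tcp_rot: [3.119, -0.371, -0.004]
force: [-0.5, 0.9, 1.0]
finger_gap: -0.0002
t 10.5 p [0.6338 0.0072 0.1458] xyaw -13.57 zax [-0.003 -0.    -1.   ] F [-0.54  0.94  1.03] gap -0.0002 q1,6 [-0.11  0.13]
 rel hub 0.0204 0.0005 0.0358  rel rest 0.15 0.0001 0.1158
 shift/0.25: [-0.01   0.     0.007]
 turn/0.5: [ 0.001 -0.006 -0.003]
```

View pics/w9.png

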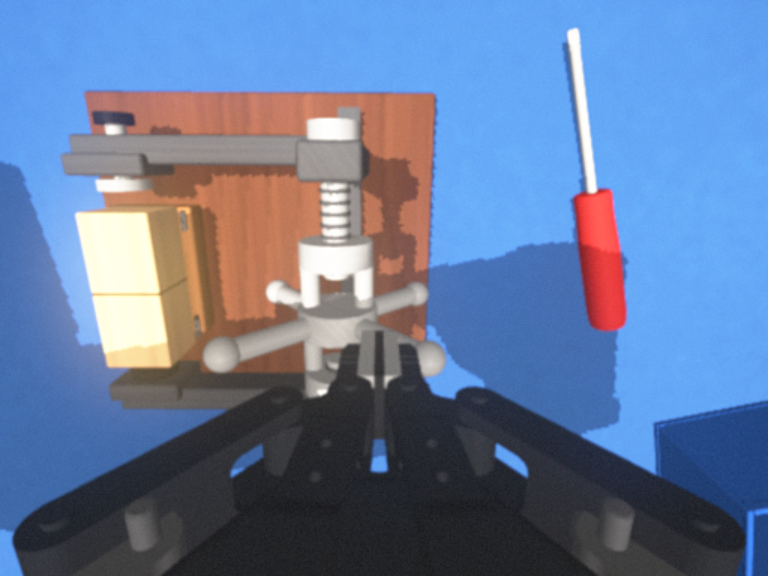

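```bash

python3 -m pendant '[[0.016,-0.004,-0.015,0,-0.006,0,0],[0.016,-0.004,-0.015,0,0,0,0],[0.014,-0.003,-0.022,0,0,0,0],[0.014,-0.003,-0.024,0,0,0,0],[0,0,0,0,0,0,0]]'; python3 -c "
from h import *
go(HUB+EX*(.035)+[0,0,.0169],-13.65)
c=eyes.capture('wrist'); save('pics/w10.png',cv2.resize(c['color'],None,fx=1.5,fy=1.5))"
```

```text
clock: 11.05
tool_pos: [0.6496, 0.0035, 0.1256]
tcp_rot: [3.119, -0.371, 0.002]
force: [0.9, 0.4, 2.2]
finger_gap: -0.0002
t 11.05 p [0.6496 0.0035 0.1256] xyaw -13.56 zax [ 0.001 -0.001 -1.   ] F [0.88 0.36 2.18] gap -0.0002 q1,6 [-0.11  0.12]
 rel hub 0.0366 0.0007 0.0156  rel rest 0.1662 0.0003 0.0956
 shift/0.25: [-0.007 -0.001  0.005]
 turn/0.5: [ 0.001  0.002 -0.003]
```

View pics/w10.png

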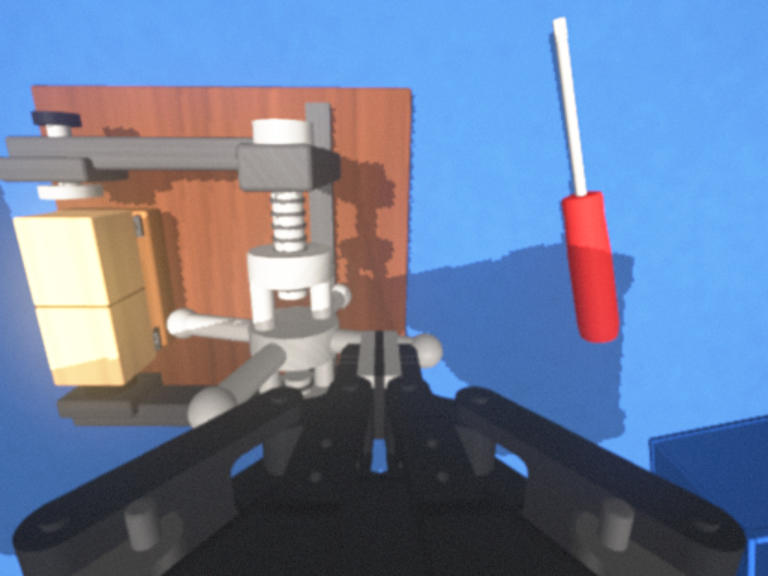

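```bash

python3 -m pendant '[[0,0,0.15,0,0,0,0],[0,0,0.15,0,0,0,0],[-0.15,0.036,0,0,0,0,0],[-0.17,0.041,0,0,0,0,0],[0,0,0,0,0,0,0],[0,0,0,0,0,0,0]]'; python3 -c "
from h import *
go(HUB+EX*(-.047)+[0,0,.042],-13.65)
c=eyes.capture('wrist'); save('pics/w11.png',cv2.resize(c['color'],None,fx=1.5,fy=1.5));np.save('w11.npy',c,allow_pickle=True)"
```

```text
clock: 11.7
tool_pos: [0.5675, 0.0231, 0.2038]
tcp_rot: [3.119, -0.372, 0.006]
force: [0.8, 0.7, 0.4]
finger_gap: -0.0001
t 11.7 p [0.5675 0.0231 0.2038] xyaw -13.59 zax [ 0.004 -0.001 -1.   ] F [0.78 0.73 0.44] gap -0.0001 q1,6 [-0.09  0.14]
 rel hub -0.0477 0.0004 0.0938  rel rest 0.0819 -0.0 0.1738
 shift/0.25: [ 0.002 -0.002 -0.207]
 turn/0.5: [ 0.002  0.008 -0.002]
```

View pics/w11.png

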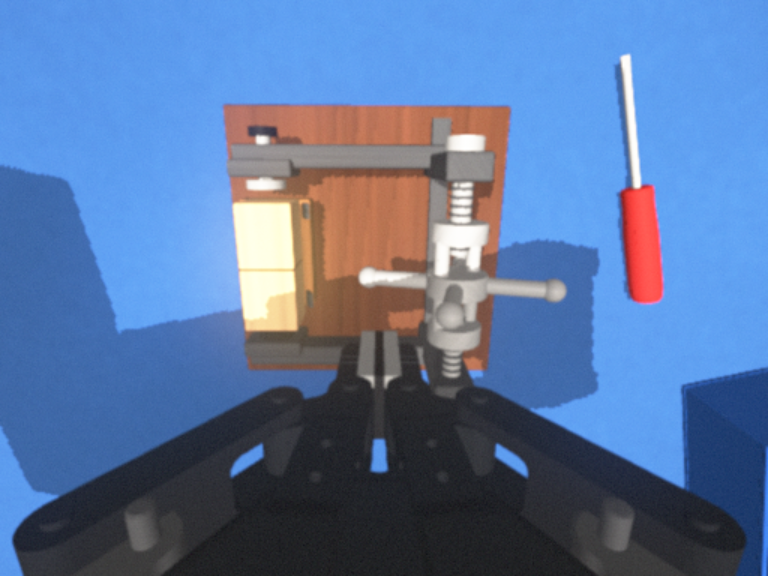

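```bash
cat >> h.py <<'E'
def ang(c,u,v):
    o,d=ray(c,u,v); X=o+d*(((HUB-o)@EY)/(d@EY)); r=X-HUB; x,z=r@EX,r[2]; print("ball x,z,r",round(x,4),round(z,4),round(np.hypot(x,z),4),"theta",round(np.arctan2(x,z),3))
E
python3 - <<'E'
from h import *
c=np.load("w11.npy",allow_pickle=True).item()
ang(c,450/1.5,315/1.5); ang(c,555/1.5,291/1.5); ang(c,369/1.5,277/1.5)
print("block end",(onz(c,267/1.5,199.5/1.5,.066)-REST)@EY, "near end",(onz(c,273/1.5,330/1.5,.066)-REST)@EY,"line",(onz(c,269/1.5,269/1.5,.066)-REST)@EY)
im=c["color"][100:240,140:230]; save("pics/p11.png",cv2.resize(im,None,fx=4,fy=4,interpolation=2))
E
```

```text
ball x,z,r -0.0125 0.0519 0.0533 theta -0.237
ball x,z,r 0.056 0.0134 0.0576 theta 1.336
ball x,z,r -0.054 -0.0173 0.0567 theta -1.881
block end 0.047783438102800974 near end -0.0497834501239117 line -0.0018731427166663788
```

View pics/p11.png

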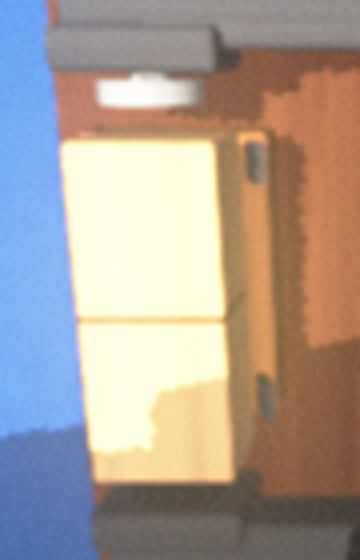

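```bash
python3 - <<'E'
from h import *
c=np.load("w11.npy",allow_pickle=True).item()
print((c["pose"][:3,3]-REST)@EY)
for v in (118,122,126):
  print(v,[round((onz(c,177,v,z)-REST)@EY*1e3,1) for z in (.034,.048,.062)])
print("plate bottom edge/top front", [round((onz(c,170,116.5,z)-REST)@EY*1e3,1) for z in (.03,.066,.07)])
E
```

```text
0.07146152914827232
118 [np.float64(61.9), np.float64(62.3), np.float64(62.7)]
122 [np.float64(57.4), np.float64(58.1), np.float64(58.7)]
126 [np.float64(53.0), np.float64(53.8), np.float64(54.6)]
plate bottom edge/top front [np.float64(63.4), np.float64(64.3), np.float64(64.4)]
```

```bash

python3 -m pendant '[[0.002,-0.001,-0.12,0.002,0.008,0,0],[0,0,-0.088,0,0,0,0],[0,0,0,0,0,0,0],[0.06,-0.015,0,0,0,0,0],[0.033,-0.008,0,0,0,0,0],[0.033,-0.008,0,0,0,0,0],[0,0,0,0,0,0,0]]'; python3 -c "
from h import *
go(HUB+EX*(-.014)+[0,0,.042],-13.65)
c=eyes.capture('wrist'); save('pics/w12.png',cv2.resize(c['color'],None,fx=1.5,fy=1.5));np.save('w12.npy',c,allow_pickle=True)"
```

```text
clock: 12.45
tool_pos: [0.6048, 0.0138, 0.1527]
tcp_rot: [-3.119, 0.373, -0.002]
force: [0.2, -0.1, 0.2]
finger_gap: 0.0
t 12.45 p [0.6048 0.0138 0.1527] xyaw -13.63 zax [ 0.001  0.    -1.   ] F [ 0.21 -0.06  0.17] gap 0.0 q1,6 [-0.1   0.13]
 rel hub -0.0093 0.0001 0.0427  rel rest 0.1202 -0.0004 0.1227
 shift/0.25: [-0.018  0.004 -0.003]
 turn/0.5: [-0.     0.002 -0.001]
```

View pics/w12.png

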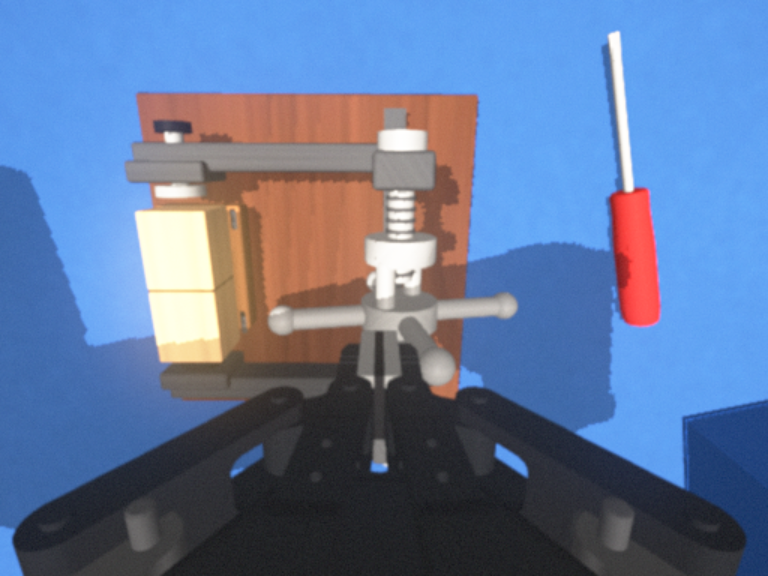

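```bash
python3 - <<'E'
from h import *
c=np.load("w12.npy",allow_pickle=True).item()
ang(c,437/1.5,367/1.5); ang(c,507/1.5,305/1.5); ang(c,283/1.5,320/1.5)
E
```

```text
ball x,z,r 0.0118 0.0537 0.0549 theta 0.216
ball x,z,r 0.0581 -0.0131 0.0596 theta 1.792
ball x,z,r -0.0553 0.0076 0.0559 theta -1.434
```

```bash

python3 -m pendant '[[0.018,-0.0045,0,0,0.002,0,0],[0.018,-0.0045,0,0,0,0,0],[0.016,-0.004,0,0,0,0,0],[0.016,-0.004,-0.002,0,0,0,0],[0.015,-0.004,-0.004,0,0,0,0],[0.014,-0.0035,-0.006,0,0,0,0],[0.012,-0.003,-0.007,0,0,0,0],[0.008,-0.002,-0.007,0,0,0,0],[0,0,0,0,0,0,0],[0,0,0,0,0,0,0]]'; python3 -c "
from h import *
go(HUB+EX*(.0218)+[0,0,.0349],-13.65)
c=eyes.capture('wrist'); save('pics/w13.png',cv2.resize(c['color'],None,fx=1.5,fy=1.5));np.save('w13.npy',c,allow_pickle=True)"
```

```text
clock: 13.5
tool_pos: [0.6354, 0.0063, 0.1459]
tcp_rot: [-3.119, 0.372, 0.001]
force: [-2.0, 0.7, 0.7]
finger_gap: 0.0002
t 13.5 p [0.6354 0.0063 0.1459] xyaw -13.61 zax [-0.  0. -1.] F [-2.03  0.72  0.71] gap 0.0002 q1,6 [-0.11  0.13]
 rel hub 0.0222 0.0001 0.0359  rel rest 0.1518 -0.0004 0.1159
 shift/0.25: [-0.002  0.    -0.004]
 turn/0.5: [-0.001 -0.001 -0.002]
```

View pics/w13.png

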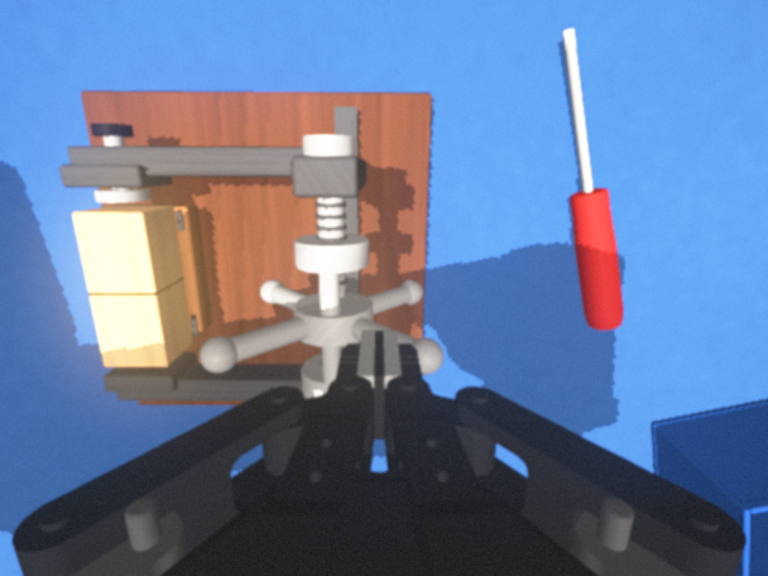

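```bash
python3 - <<'E'
from h import *
c=np.load("w13.npy",allow_pickle=True).item()
save("pics/p13.png",cv2.resize(c["color"][80:260,40:150],None,fx=4,fy=4,interpolation=2)[:600])
ang(c,218/1.5,354/1.5); ang(c,413/1.5,292/1.5); ang(c,430/1.5,356/1.5)
E
```

```text
ball x,z,r -0.0411 0.0365 0.055 theta -0.844
ball x,z,r 0.0419 -0.0421 0.0594 theta 2.359
ball x,z,r 0.0419 0.0383 0.0567 theta 0.83
```

View pics/p13.png

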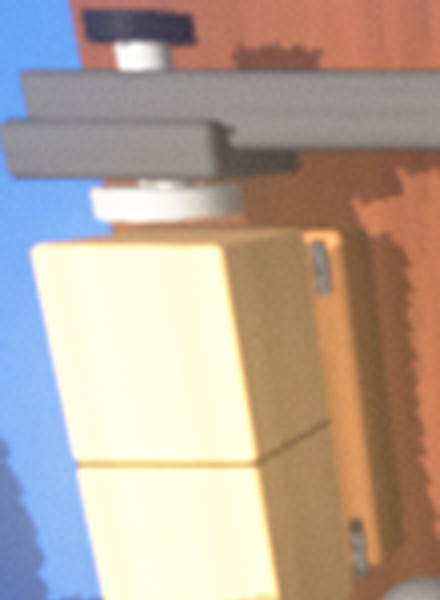

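```bash

python3 -m pendant '[[0.01,-0.0025,-0.01,0,0,0,0],[0.01,-0.0025,-0.01,0,0,0,0]]'; python3 -m pendant '[[0.008,-0.002,-0.012,0,0,0,0],[0.006,-0.0015,-0.012,0,0,0,0],[0,0,0,0,0,0,0]]'; python3 -c "
from h import *
st()"
```

```text
clock: 13.75
tool_pos: [0.6406, 0.0051, 0.1414]
tcp_rot: [-3.119, 0.372, -0.0]
force: [-2.5, 0.9, 0.6]
finger_gap: -0.0001
clock: 14.05
tool_pos: [0.645, 0.004, 0.1347]
tcp_rot: [-3.119, 0.372, -0.002]
force: [-0.4, -0.5, 0.5]
finger_gap: 0.0
t 14.05 p [0.645  0.004  0.1347] xyaw -13.61 zax [ 0.001  0.    -1.   ] F [-0.36 -0.52  0.54] gap 0.0 q1,6 [-0.11  0.12]
 rel hub 0.0321 0.0 0.0247  rel rest 0.1616 -0.0004 0.1047
```

```bash

python3 -m pendant '[[0,0,0.14,0,0,0,0],[0,0,0.14,0,0,0,0],[-0.16,0.039,0,0,0,0,0],[-0.17,0.042,0,0,0,0,0],[0,0,0,0,0,0,0],[0,0,0,0,0,0,0]]'; python3 -c "
from h import *
go(HUB+EX*(-.055)+[0,0,.045],-13.65)
c=eyes.capture('wrist'); save('pics/w14.png',cv2.resize(c['color'],None,fx=1.5,fy=1.5));np.save('w14.npy',c,allow_pickle=True)
save('pics/p14.png',cv2.resize(c['color'][100:240,140:240],None,fx=4,fy=4,interpolation=2))"
```

```text
clock: 14.65
tool_pos: [0.5606, 0.0243, 0.2061]
tcp_rot: [-3.119, 0.373, -0.003]
force: [-0.6, 0.4, 1.7]
finger_gap: 0.0004
t 14.65 p [0.5606 0.0243 0.2061] xyaw -13.64 zax [ 0.002 -0.    -1.   ] F [-0.58  0.37  1.74] gap 0.0004 q1,6 [-0.09  0.14]
 rel hub -0.0547 -0.0001 0.0961  rel rest 0.0748 -0.0006 0.1761
 shift/0.25: [-0.001  0.001 -0.204]
 turn/0.5: [ 0.     0.004 -0.   ]
```

View pics/w14.png

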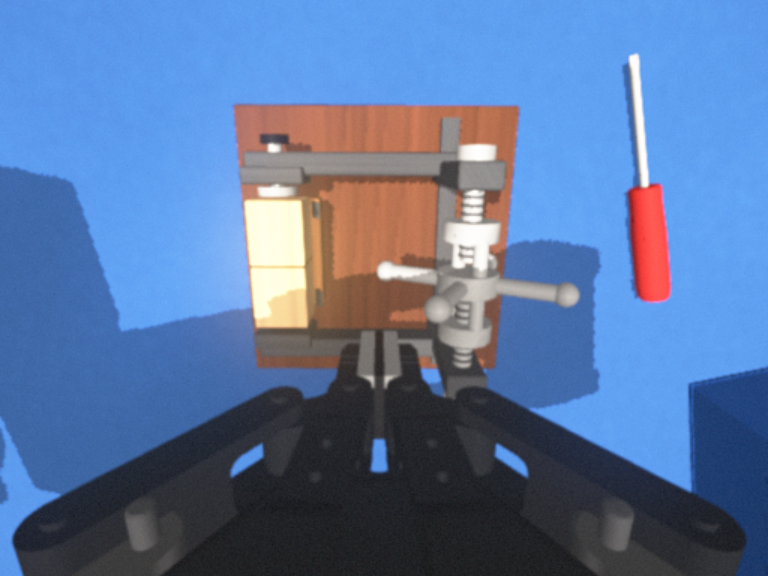

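View pics/p14.png

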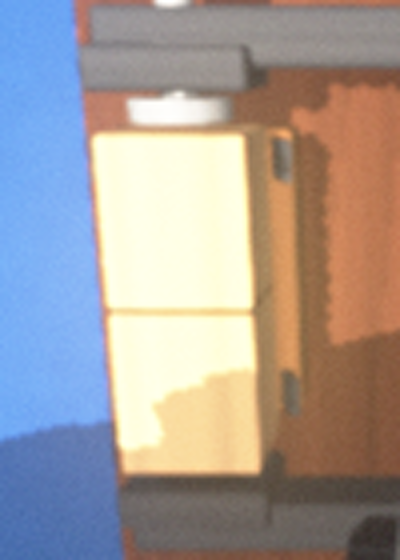

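```bash
python3 - <<'E'
from h import *
c=np.load("w14.npy",allow_pickle=True).item()
ang(c,439/1.5,307/1.5); ang(c,567/1.5,294/1.5); ang(c,387/1.5,271/1.5)
f=lambda u,v,z: round((onz(c,140+u/4,100+v/4,z)-REST)@EY*1e3,1)
print("pad",f(180,124,.055),"end",f(170,131,.066),f(185,474,.066),"line",f(178,310,.066),"rjaw top edge",f(200,480,.066))
E
```

```text
ball x,z,r -0.0237 0.044 0.05 theta -0.493
ball x,z,r 0.0524 0.0229 0.0572 theta 1.158
ball x,z,r -0.0491 -0.0285 0.0568 theta -2.097
pad 48.4 end 47.4 -49.4 line -0.9 rjaw top edge -51.2
```

```bash

python3 -m pendant '[[0,0,-0.12,0,0.004,0,0],[0,0,-0.084,0,0,0,0],[0,0,0,0,0,0,0],[0.04,-0.01,0,0,0,0,0],[0,0,0,0,0,0,0],[0,0,0,0,0,0,0]]'; python3 -c "
from h import *
go(HUB+EX*(-.04)+[0,0,.045],-13.65)"
for i in 1 2 3 4 5; do python3 -m pendant '[[0,0,0,0,0,0,0]]' | grep force; done
```

```text
clock: 15.3
tool_pos: [0.5759, 0.0205, 0.157]
tcp_rot: [-3.119, 0.374, -0.003]
force: [-2.2, 1.6, -0.9]
finger_gap: -0.0005
t 15.3 p [0.5759 0.0205 0.157 ] xyaw -13.68 zax [ 0.002 -0.    -1.   ] F [-2.19  1.56 -0.95] gap -0.0005 q1,6 [-0.1   0.14]
 rel hub -0.0389 -0.0002 0.047  rel rest 0.0906 -0.0006 0.127
 shift/0.25: [-0.004  0.002 -0.008]
 turn/0.5: [0.    0.004 0.001]
force: [-0.5, 0.2, -0.7]
force: [-1.6, -0.5, -0.3]
force: [-2.1, 1.0, -0.4]
force: [-0.9, 0.4, 0.6]
force: [-1.1, -0.4, 0.4]
```

```bash
cat > f.py <<'E'
from h import *
s=ctrl.get_state(); d=s["tool_pos"]-HUB
print("t %.2f x %.2f z %.2f push %.2f Fz %.2f"%(s["clock"],d@EX*1e3,d[2]*1e3,-s["force"]@EX,s["force"][2]))
E
P='python3 -m pendant'
for i in 1; do
python3 -m pendant '[[0.012,-0.003,0,0,0.004,0,0]]' >/dev/null; python3 f.py
python3 -m pendant '[[0.012,-0.003,0,0,0,0,0]]' >/dev/null; python3 f.py
python3 -m pendant '[[0.012,-0.003,0,0,0,0,0]]' >/dev/null; python3 f.py
python3 -m pendant '[[0,0,0,0,0,0,0]]' >/dev/null; python3 f.py
python3 -m pendant '[[0,0,0,0,0,0,0]]' >/dev/null; python3 f.py
python3 -m pendant '[[0,0,0,0,0,0,0]]' >/dev/null; python3 f.py
done
```

```text
t 15.90 x -33.90 z 48.83 push 7.27 Fz 12.50
t 16.00 x -30.51 z 49.91 push 8.07 Fz 17.65
t 16.10 x -26.92 z 51.19 push 4.77 Fz 11.75
t 16.20 x -26.29 z 51.95 push 2.53 Fz 0.82
t 16.30 x -26.08 z 52.17 push 1.61 Fz 0.22
t 16.40 x -26.03 z 52.12 push 2.10 Fz 0.15
```

```bash
python3 -c "
from h import *
c=eyes.capture('wrist'); save('pics/w15.png',cv2.resize(c['color'],None,fx=1.5,fy=1.5));np.save('w15.npy',c,allow_pickle=True)
c=eyes.capture('scene'); save('pics/s15.png',cv2.resize(c['color'][140:270,220:390],None,fx=4,fy=4,interpolation=2))"
```

```text
(no output)
```

View pics/w15.png

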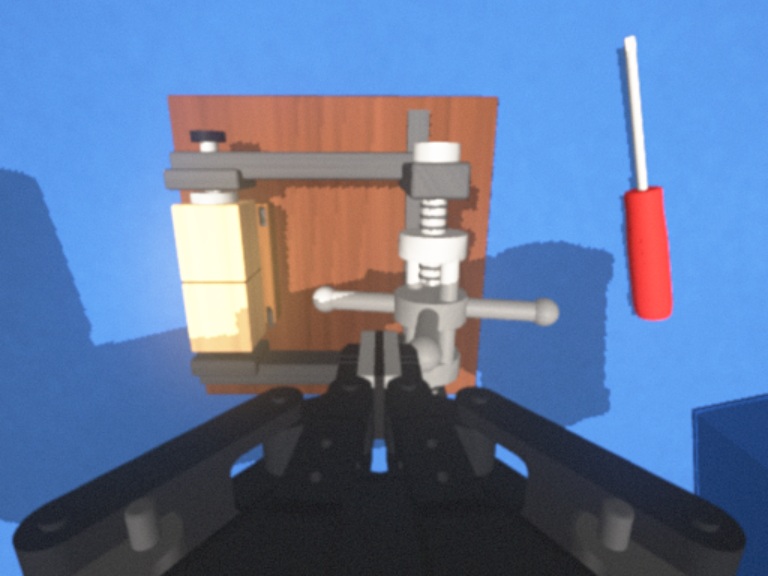

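View pics/s15.png

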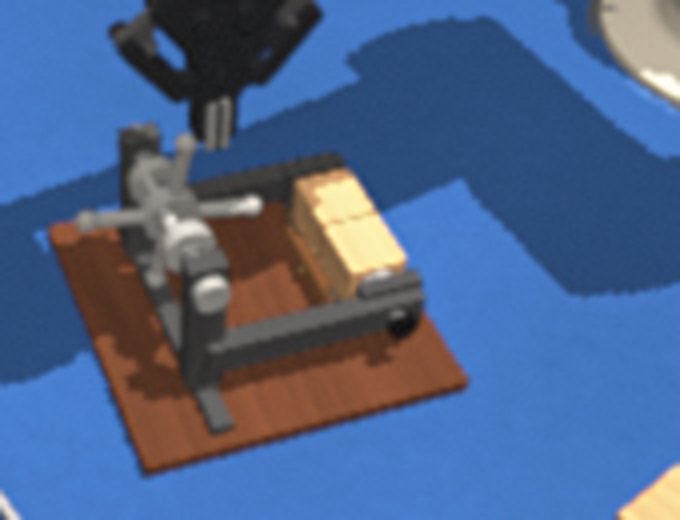

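```bash
python3 - <<'E'
from h import *
c=np.load("w15.npy",allow_pickle=True).item()
ang(c,425/1.5,351/1.5); ang(c,546/1.5,312/1.5); ang(c,324/1.5,298/1.5)
save('pics/p15.png',cv2.resize(c['color'][100:250,100:200],None,fx=4,fy=4,interpolation=2))
E
```

```text
ball x,z,r -0.008 0.0509 0.0515 theta -0.155
ball x,z,r 0.0575 0.0083 0.0581 theta 1.428
ball x,z,r -0.0563 -0.0146 0.0582 theta -1.824
```

View pics/p15.png

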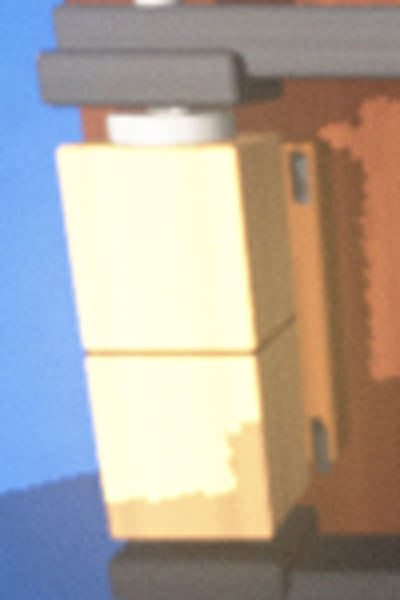

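```bash

python3 -m pendant '[[-0.02,0.005,0,0,0.004,0,0],[0,0,-0.04,0,0,0,0],[0,0,0,0,0,0,0],[0,0,0,0,0,0,0]]' >/dev/null; python3 f.py
python3 -m pendant '[[0,0,0,0,0,0,0]]' >/dev/null; python3 f.py
python3 -m pendant '[[0,0,0,0,0,0,0]]' >/dev/null; python3 f.py
python3 -m pendant '[[0.012,-0.003,0,0,0,0,0]]' >/dev/null; python3 f.py
python3 -m pendant '[[0.006,-0.0015,0,0,0,0,0]]' >/dev/null; python3 f.py
python3 -m pendant '[[0.006,-0.0015,0,0,0,0,0]]' >/dev/null; python3 f.py
python3 -m pendant '[[0.00,0,0,0,0,0,0]]' >/dev/null; python3 f.py
python3 -m pendant '[[0.00,0,0,0,0,0,0]]' >/dev/null; python3 f.py
python3 -c "
from h import *
st()"
```

```text
t 16.90 x -31.65 z 40.67 push 0.41 Fz -0.04
t 17.00 x -31.70 z 40.48 push 0.45 Fz -0.02
t 17.10 x -31.63 z 40.52 push 0.07 Fz 0.12
t 17.20 x -28.58 z 40.64 push 3.18 Fz 1.97
t 17.30 x -26.90 z 40.85 push 4.29 Fz 2.65
t 17.40 x -25.30 z 41.04 push 4.87 Fz 4.50
t 17.50 x -25.24 z 41.04 push 3.90 Fz 2.15
t 17.60 x -25.21 z 41.08 push 3.39 Fz 2.31
t 17.6 p [0.5893 0.0173 0.1511] xyaw -13.68 zax [ 0.002 -0.001 -1.   ] F [-3.26  0.94  2.31] gap 0.0002 q1,6 [-0.1   0.14]
 rel hub -0.0252 -0.0002 0.0411  rel rest 0.1044 -0.0006 0.1211
```

```bash
python3 -c "
from h import *
c=eyes.capture('wrist'); save('pics/w16.png',cv2.resize(c['color'],None,fx=1.5,fy=1.5));np.save('w16.npy',c,allow_pickle=True)
save('pics/p16.png',cv2.resize(c['color'][100:250,100:200],None,fx=4,fy=4,interpolation=2))
"
```

```text
(no output)
```

View pics/w16.png

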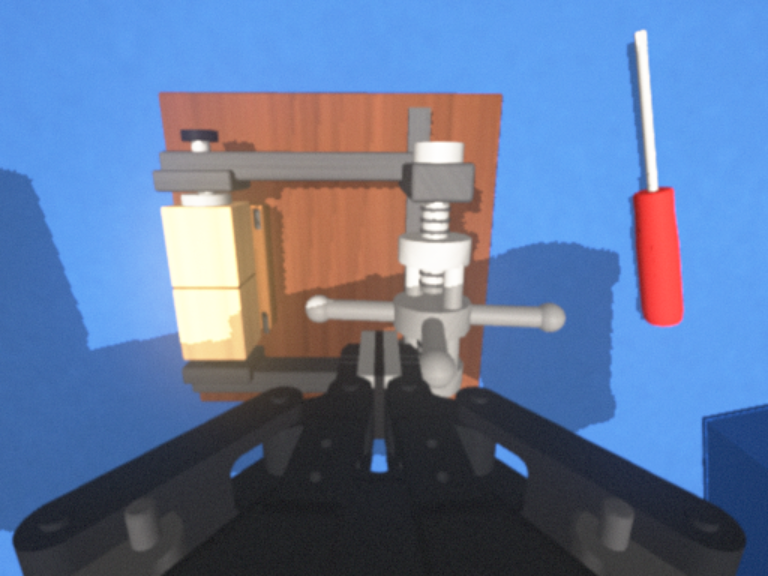

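View pics/p16.png

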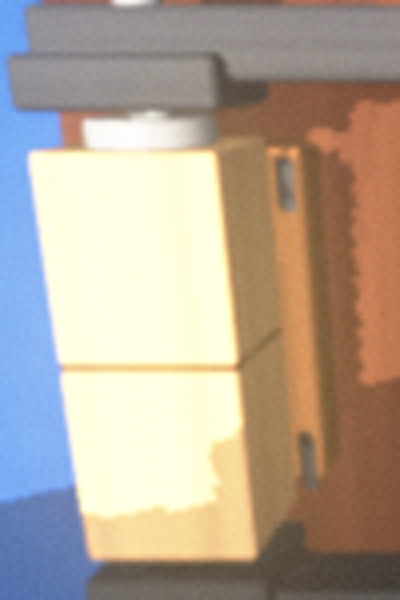

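```bash
python3 - <<'E'
from h import *
c=np.load("w16.npy",allow_pickle=True).item()
ang(c,438/1.5,367/1.5); ang(c,551/1.5,317/1.5); ang(c,318/1.5,309/1.5)
f=lambda u,v,z: round((onz(c,100+u/4,100+v/4,z)-REST)@EY*1e3,1)
print("pad",f(150,148,.055),"end",f(130,150,.066),f(170,560,.066),"line",f(150,368,.066))
E
```

```text
ball x,z,r -0.0038 0.0527 0.0528 theta -0.073
ball x,z,r 0.0579 0.0036 0.058 theta 1.508
ball x,z,r -0.0565 -0.0082 0.0571 theta -1.715
pad 47.4 end 48.1 -47.9 line -0.2
```

```bash
cat >> f.py <<'E'
print("    T %.3f"%(.056*(-s["force"]@EX)+(d@EX+.013)*s["force"][2]))
E
python3 -m pendant '[[0.006,-0.0015,0,0,0,0,0]]' >/dev/null; python3 f.py
python3 -m pendant '[[0.006,-0.0015,0,0,0,0,0]]' >/dev/null; python3 f.py
python3 -m pendant '[[0.00,0,0,0,0,0,0]]' >/dev/null; python3 f.py
python3 -m pendant '[[0.00,0,0,0,0,0,0]]' >/dev/null; python3 f.py
python3 -m pendant '[[0.00,0,0,0,0,0,0]]' >/dev/null; python3 f.py
```

```text
t 17.75 x -23.88 z 41.15 push 6.39 Fz 4.29
    T 0.311
t 17.85 x -22.46 z 41.24 push 6.52 Fz 4.94
    T 0.318
t 17.95 x -22.48 z 41.28 push 3.93 Fz 2.33
    T 0.198
t 18.05 x -22.46 z 41.28 push 2.92 Fz 1.50
    T 0.149
t 18.15 x -22.43 z 41.32 push 3.37 Fz 2.37
    T 0.166
```

```bash
python3 -m pendant '[[0.006,-0.0015,0,0,0,0,0]]' >/dev/null; python3 f.py
python3 -m pendant '[[0.00,0,0,0,0,0,0]]' >/dev/null; python3 f.py
python3 -m pendant '[[0.00,0,0,0,0,0,0]]' >/dev/null; python3 f.py
python3 -m pendant '[[0.00,0,0,0,0,0,0]]' >/dev/null; python3 f.py
```

```text
t 18.25 x -21.15 z 41.36 push 7.56 Fz 7.04
    T 0.366
t 18.35 x -21.15 z 41.37 push 3.66 Fz 2.42
    T 0.185
t 18.45 x -21.13 z 41.43 push 3.85 Fz 2.73
    T 0.193
t 18.55 x -21.13 z 41.39 push 4.71 Fz 1.24
    T 0.253
```

The push while moving rose from about 2 N free to 7.6 N. That puts the torque near 0.37 Nm, or roughly 25–33 N of squeeze, so the turning is clearly stiff. I'll stop here, back off and check.

```bash
python3 -m pendant '[[-0.02,0.005,0,0,0,0,0],[-0.06,0.015,0,0,0,0,0],[0,0,0.15,0,0,0,0],[0,0,0.15,0,0,0,0],[-0.1,0.02,0.1,0,0,0,0],[0,0,0,0,0,0,0],[0,0,0,0,0,0,0]]'; python3 -c "
from h import *
st()
c=eyes.capture('wrist'); np.save('w17.npy',c,allow_pickle=True); save('pics/w17.png',cv2.resize(c['color'][90:280,100:360],None,fx=3,fy=3,interpolation=2))
c=eyes.capture('top'); save('pics/t17.png',cv2.resize(c['color'][155:260,200:390],None,fx=4,fy=4,interpolation=2))"
```

```text
clock: 19.25
tool_pos: [0.5454, 0.0267, 0.2529]
tcp_rot: [3.119, -0.375, 0.001]
force: [0.2, 0.1, -0.7]
finger_gap: 0.0
t 19.25 p [0.5454 0.0267 0.2529] xyaw -13.7 zax [ 0.001 -0.001 -1.   ] F [ 0.22  0.09 -0.7 ] gap 0.0 q1,6 [-0.09  0.15]
 rel hub -0.0701 -0.0014 0.1429  rel rest 0.0595 -0.0018 0.2229
```

View pics/w17.png

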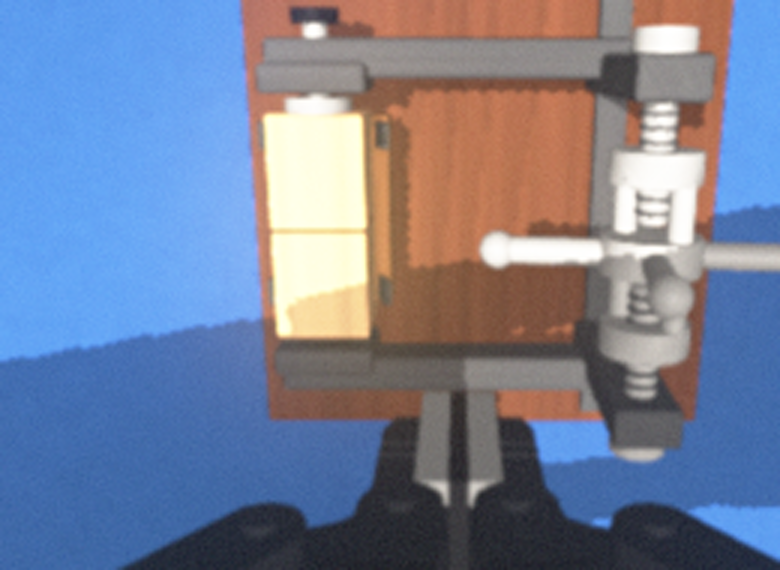

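View pics/t17.png

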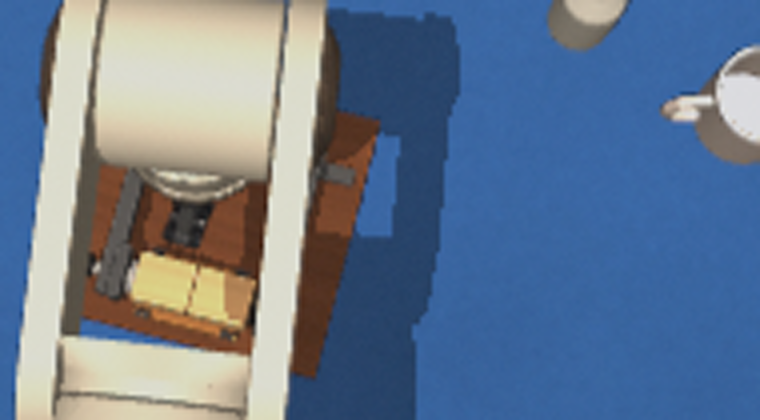

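```bash
python3 - <<'E'
from h import *
c=np.load("w17.npy",allow_pickle=True).item()
g=lambda u,v:(100+u/3,90+v/3)
ang(c,*g(672,298)); ang(c,*g(497,249))
P=np.array([onz(c,*g(*p),.066) for p in [(263,113),(365,113),(370,338),(276,338)]])-REST
for p in P: print(round(p@EX*1e3,1),round(p@EY*1e3,1))
m=P.mean(0); print("centre",m@EX,m@EY); d=P[0]-P[3]+P[1]-P[2]; print("yaw vs rest",np.degrees(np.arctan2(-(d@EX),d@EY)))
E
```

```text
ball x,z,r -0.0053 0.0544 0.0546 theta -0.097
ball x,z,r -0.0552 -0.0103 0.0561 theta -1.755
-19.1 48.2
22.1 48.1
20.9 -48.3
-20.3 -48.2
centre 0.0009184560114994046 -5.998735382457606e-05
yaw vs rest -0.6822434815630989
```

After I let go, the body eased back by about 0.1 rad. That is elastic recoil, which fits the "about 12 N stays" in the brief. A light touch on the spoke will confirm the grip is still there.

```bash
python3 -m pendant '[[0.08,-0.013,-0.1,0,0,0,0],[0.03,-0.01,-0.15,0,0,0,0],[0,0,-0.15,0,0,0,0],[0,0,0,0,0,0,0],[0,0,0,0,0,0,0]]' >/dev/null; python3 f.py; python3 -c "
from h import *
st()"
```

```text
t 19.85 x -40.83 z 36.13 push 0.66 Fz 1.11
    T 0.006
t 19.85 p [0.5739 0.0203 0.1461] xyaw -13.73 zax [-0.004 -0.    -1.   ] F [-0.49  0.77  1.11] gap 0.0 q1,6 [-0.1   0.14]
 rel hub -0.0408 -0.0008 0.0361  rel rest 0.0887 -0.0013 0.1161
```

```bash
python3 -m pendant '[[0.03,-0.007,0.018,0,0,0,0]]' >/dev/null; python3 f.py
python3 -m pendant '[[0,0,0,0,0,0,0]]' >/dev/null; python3 f.py
python3 -m pendant '[[0.008,-0.002,0,0,0,0,0]]' >/dev/null; python3 f.py
python3 -m pendant '[[0.006,-0.0015,0,0,0,0,0]]' >/dev/null; python3 f.py
python3 -m pendant '[[0,0,0,0,0,0,0]]' >/dev/null; python3 f.py
```

```text
t 19.95 x -33.31 z 41.29 push 0.03 Fz 1.10
    T -0.020
t 20.05 x -31.65 z 43.61 push -0.34 Fz 1.03
    T -0.038
t 20.15 x -28.98 z 45.06 push -0.44 Fz 0.03
    T -0.025
t 20.25 x -26.82 z 46.16 push -0.13 Fz -0.41
    T -0.001
t 20.35 x -26.46 z 46.74 push 0.67 Fz -0.37
    T 0.043
```

```bash
python3 -m pendant '[[0,0,-0.02,0,0.008,0,0]]' >/dev/null; python3 f.py
python3 -m pendant '[[0.006,-0.0015,0,0,0,0,0]]' >/dev/null; python3 f.py
python3 -m pendant '[[0,0,0,0,0,0,0]]' >/dev/null; python3 f.py
python3 -m pendant '[[0.006,-0.0015,0,0,0,0,0]]' >/dev/null; python3 f.py
python3 -m pendant '[[0,0,0,0,0,0,0]]' >/dev/null; python3 f.py
```

```text
t 20.45 x -26.29 z 42.61 push 4.46 Fz 3.01
    T 0.209
t 20.55 x -25.38 z 41.92 push 4.76 Fz -1.24
    T 0.282
t 20.65 x -25.50 z 41.66 push 0.30 Fz -0.09
    T 0.018
t 20.75 x -24.18 z 41.58 push 4.94 Fz 4.13
    T 0.230
t 20.85 x -24.20 z 41.58 push 2.05 Fz 1.57
    T 0.097
```

```bash
python3 -m pendant '[[0.006,-0.0015,0,0,0,0,0]]' >/dev/null; python3 f.py
python3 -m pendant '[[0.006,-0.0015,0,0,0,0,0]]' >/dev/null; python3 f.py
python3 -m pendant '[[0,0,0,0,0,0,0],[-0.008,0.002,0,0,0,0,0],[-0.012,0.003,0,0,0,0,0],[-0.06,0.015,0,0,0,0,0],[0,0,0.15,0,0,0,0],[0,0,0.15,0,0,0,0],[-0.1,0.02,0.1,0,0,0,0],[0,0,0,0,0,0,0],[0,0,0,0,0,0,0],[0,0,0,0,0,0,0]]'; python3 -c "
from h import *
st()
c=eyes.capture('wrist'); np.save('w18.npy',c,allow_pickle=True); save('pics/w18.png',cv2.resize(c['color'][90:280,100:360],None,fx=3,fy=3,interpolation=2))
c=eyes.capture('scene'); save('pics/s18.png',c['color'])"
```

```text
t 20.95 x -22.84 z 41.64 push 6.43 Fz 4.86
    T 0.312
t 21.05 x -21.36 z 41.92 push 7.30 Fz 5.50
    T 0.363
clock: 22.05
tool_pos: [0.5456, 0.0264, 0.2537]
tcp_rot: [3.118, -0.375, -0.004]
force: [-0.2, -0.6, -0.8]
finger_gap: 0.0001
t 22.05 p [0.5456 0.0264 0.2537] xyaw -13.72 zax [-0.003 -0.001 -1.   ] F [-0.21 -0.57 -0.84] gap 0.0001 q1,6 [-0.09  0.15]
 rel hub -0.0698 -0.0016 0.1437  rel rest 0.0597 -0.0021 0.2237
```

View pics/w18.png

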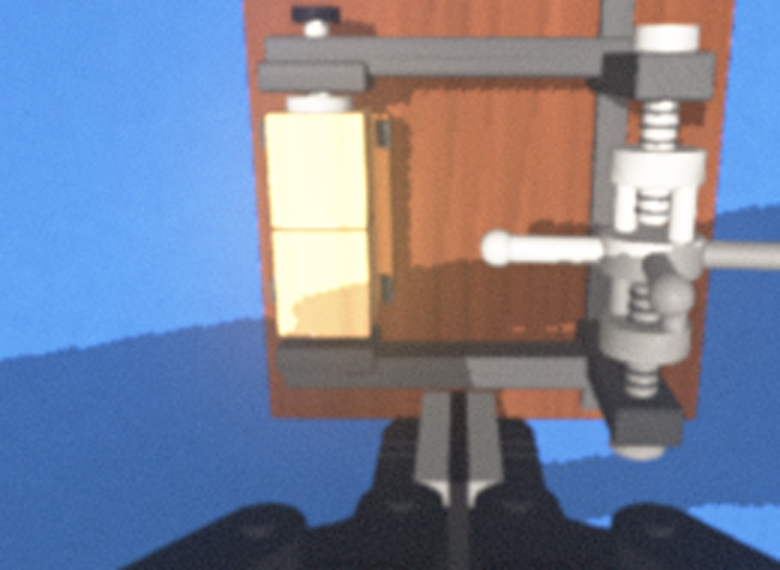

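View pics/s18.png

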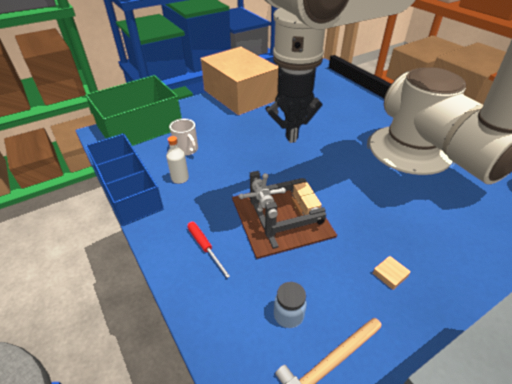

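```bash
python3 -c "
from workcell import job
print(job.close_job())"
```

```text
the job is handed in; nothing more can be done
None
```

The pine block is on the rest, gripped between both jaws, and the job is handed in at about 22 s with the arm clear. No verdict was reported.

- **Placing:** I laid the block between the four lips and let go. After the first tightening, the wrist view put its centre about 1 mm off across the rest and about 0 mm lengthwise, turned about 0.7° from the line. The last picture looked the same.
- **Turning:** I turned the body in three spoke strokes with shut fingers, its top going away from the robot. The push rose from about 2 N turning freely to about 7.5 N (about 0.37 N m), which I took as clearly stiff. That corresponds to about 25–33 N of squeeze, but it is estimated from noisy force readings and was not measured directly.
- **Grip after letting go:** The body sprang back by about 0.1 rad. I pushed it once more to check and met the same stiffness (0.23 rising to 0.36 N m), then let go again. It settled at the same angle, which fits the expected 12 N or so. The steel pad sits against the block. The rubber pad is in shadow, so its contact rests on the felt stiffness alone.
- **One odd reading:** At the start of the last stroke the fingertip rode up the ball end of the spoke. The tool was pushed upward with about 18 N for a moment, so I lowered the tip and carried on.
- **Other things on the bench:** The last scene picture shows them where they were at the start, judged by eye only.

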